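# Load the bench tube dryer and set it going

### The arm

A 6-joint arm with a two-finger parallel gripper is mounted at the origin on the work surface. World frame = base frame: x ahead of the robot, y to its left, z up, the work surface at z = 0. Lengths are in m, angles in rad, forces in N, time in s.
With the tool pointing down it reaches from about 0.325 to 1 m from the base axis. Payload 5.1 kg.
Tool frame: the origin (TCP) lies at the very end of the fingers, on their centre line; the grasp point (between the pads) lies 19 mm behind it; z points along the fingers, y is the line along which they close (so a half turn about z gives the same grasp; the last joint's range is limited). The gripper opens to 85 mm and grips with 20 to 120 N. Pads are 22 mm wide; open, the fingers measure 114 mm over their backs; the gripper's body (76 mm by 85 mm) begins 54 mm behind the grasp point. The pads swing forward as they close: fully open they stand 13 mm farther back than shut.
Start: joints at [1.225, 0.124, 1.65, -0, 1.367, -0.083], TCP at [0.169, 0.628, 0.231] pointing down, gripper open.
Joint ranges: [-2.61, 2.61], [-1.02, 2.33], [0.03, 2.71], [-1.35, 4.49], [0.32, 2.68], [-2.91, 2.91]. Speed limits (rad/s): [2.57, 2.57, 3.14, 3.14, 3.14, 3.14].

### API

Orientations are given as a 3x3 rotation matrix whose columns are the frame's x, y, z axes.
In Python, from cell import observe, snapshot, camera_info, hand_in, silhouettes gives the robot as it stands.
- The arm moves only by the shell command python3 -m inch 'ROWS' [OPENING] [FORCE]. ROWS is JSON, a list of rows, each a list of 6 numbers: the shift along the tool's x, y, z in m, then the turn, a rotation vector about the tool's x, y, z in degrees. In form: [[x, y, z, rx, ry, rz], ...]. A call has 1 to 12 rows; each row is the pose to reach, as a shift and turn from the pose commanded when the call began, along the tool's axes at that moment; what a row does not reach only later rows make up. A row lasts 1/8 s, in which the tool goes at most 62.5 mm and 10.7 degrees, less where a joint would pass 70% of its speed; a pose out of reach is approached as far as the arm can. A call with a gripper value outside its range is refused whole. OPENING is the opening in per cent of the stroke, from 0 (shut) to 100 (fully open), set as the call begins (- or left out, the last holds). The fingers move at their own pace and stop on an object; FORCE is the grip in N (left out, the last holds). Time passes only in rows, so rows that repeat a pose let the fingers close. It gives the time, the measured TCP pose, the force, the opening and the grip force at its end, in the units of the state.
- observe(): the state, without advancing time (a new reading comes with each control period).
- snapshot(name): name is "scene" or "top"; returns (picture, depth): 480x640x3 uint8, red, green, blue; 480x640 float32, m along the optical axis (not along the pixel's ray), 0 where there is no reading.
- camera_info(name): a dict with "fx", "fy", "cx", "cy" (pixels), "xyz" and "orientation" of the camera in the world. Camera axes: x right, y up, looking along -z (the intrinsics and any distortion apply to the point x, -y, -z); pixel columns grow to the right and rows downward; lengths in m; the calibration is good to about 2 mm. A picture is of the moment at which its call begins. camera_info takes no time and is no camera call.
- hand_in(): hands the job in; it is judged then, once.
Trained networks look in the newest picture that a camera, given by its name, has taken for a name from the list of things; names that differ only in an ending like _2 or _b are one class to them, and where a whole thing is asked for, a point or a joint stands for the part that bears it (a point fixed in the world has none). Each returns a list of dicts, best first, with "confidence" (0 to 1); they miss things now and then, are a little off and sometimes report something else, mostly with a low value. They report only what shows in the picture. A call takes as long as a camera call.
- silhouettes(camera, target): "pixels" (480x640 bool, what is visible of it) and "rect" ([centre column, centre row, width, height] in pixels, round what is visible of it).
The state is a dict: "time_s": time; "joint_pos": joint angles; "dq": joint speeds; "effort": joint torques, N m; "eef_pos": TCP position; "orientation": TCP orientation; "ft_force": force on the tool from outside, world axes, zero at the start; "ft_torque": the same for the moment, N m; "finger_gap": finger opening in m; "gripper_force": force on a finger pad.
Only numpy, scipy, OpenCV 4.12 (cv2) and the standard library are available. Lean on these libraries where they do the work, as an engineer would, in place of code of your own. Each camera call takes 0.05 s, during which the arm holds its last target. There are 200 camera calls.

### The job

Swing the half-open lid of the tube dryer right back, then lay every bent steel tube on the bench into the dryer, each flat in its own pair of V notches, one leg in the notch near the front wall and the other in the notch by the hinge. With all tubes in, close the lid fully and gently, and only then turn the timer knob clockwise to a quarter turn (its bar crosswise). Leave the other things on the bench where they are.

Things in the scene. Friction and masses are not known exactly. Their poses are not given: they have to be found in the camera images.
- tube1_bend (a point): centre line of a bent steel tube at its bend. Tube 12 mm thick, 110 g (heavy dark end fittings), flat: two equal legs, 85 mm from bend to tips, 120 degrees apart. Grip it across a leg 22 mm from the bend. In its axes leg a runs from the bend along (-0.866, -0.5, 0), leg b along (0.866, -0.5, 0), z normal to its plane. Either side may be up. May be absent (None)
- tube1_tipa (a point): tip of leg a of that tube, on its centre line
- tube1_tipb (a point): tip of leg b of that tube, on its centre line
- tube2_bend (a point): the same point on another, identical bent tube, with the same axes; may be absent (None)
- tube2_tipa (a point): tip of leg a of that tube, on its centre line
- tube2_tipb (a point): tip of leg b of that tube, on its centre line
- tube3_bend (a point): the same point on another, identical bent tube, with the same axes; may be absent (None)
- tube3_tipa (a point): tip of leg a of that tube, on its centre line
- tube3_tipb (a point): tip of leg b of that tube, on its centre line
- dryer: tube dryer, fixed: open white box 192 x 282 x 80 mm (x, y, height), walls 6 mm, clear hinged lid. Origin: centre of its underside; x from front wall to hinge, y along the hinge towards the grey timer housing (100 x 80 x 50 mm, outside the +y wall). Inside, three pairs of V notches, 70 mm apart along y, tops 63 mm high, 30 mm open; a tube lies flat in a pair, centre line 52 mm high
- slot1 (a point): where the bend (on the centre line) of a tube lies when it is seated in notch pair 1; axes parallel to the dryer's; seated, one leg runs from here along (-0.866, -0.5, 0) to the front notch, the other along (0.866, -0.5, 0) to the notch by the hinge, so the bend points to the timer side; either leg may be in front. Each notch holds its leg 41 to 69 mm from the bend
- slot2 (a point): where the bend (on the centre line) of a tube lies when it is seated in notch pair 2; axes parallel to the dryer's
- slot3 (a point): where the bend (on the centre line) of a tube lies when it is seated in notch pair 3; axes parallel to the dryer's
- lid (a joint): angle of the lid, rad: 0 = shut flat on the box, grows as the front edge swings up and back, stop at 1.75. The hinge is stiff: the lid stays where it is left (about 3 to 5 N at the edge moves it), and it has no handle: push its edge or face
- lid_edge (a point): middle of the lid's free (front) edge. The lid is a clear plate, 200 mm from hinge to edge, 282 mm wide, 6 mm thick, with a grey frame 9 mm thick; this point is 3 mm above its underside
- lid_hinge (a point): middle of the hinge axis, along the dryer's y axis, 82 mm above the bench; the lid's underside contains the axis
- timer (a joint): angle of the timer knob, rad, turning clockwise seen from above; 0 = its white pointer towards the dryer's front, bar along the dryer's x axis; 1.57 = a quarter turn, bar crosswise, pointer away from the box. It stays where it is left; stop at 3.0
- timer_grip (a point): point on the timer knob's vertical axis at the height to grip: the bar grip is 42 mm long, 14 mm wide and 30 mm high above a 44 mm disc; its top is 7 mm above this point
- dish: bystander, to be left alone: shallow white dish, 84 mm across, 22 mm high; origin at its underside, which is its middle
- bottle1: bystander, to be left alone: white sample bottle with blue cap, 60 mm across, 130 mm high; origin at its underside
- bottle2: bystander, to be left alone: another such bottle; origin at its underside
- rod: bystander, to be left alone: straight steel rod 172 mm long with a rubber collar, not one of the tubes; origin at its underside
- stopper: bystander, to be left alone: black rubber stopper, 38 mm across, 28 mm high; origin at its underside, which is its middle

How it is judged:
By the outcome, as a careful person would: the job done as asked, in the order asked, and still so for the second after the job is handed in, with the robot touching nothing.
Of tube1, tube2, tube3 only 2 to 3 are there at a start; the rules pass over those that are not, and their reading is None.
At some moment in a run one of tube1, tube2, tube3 may be knocked a few centimetres aside while the robot is not near it.
Once in a run the grip may slacken for a moment while it holds something.
It also fails if it takes over 210 s, if anything falls off the work surface, if the arm or the gripper's body presses on something with over 40 N, if the wrist force passes 120 N, or if a joint passes its speed limit or range.

## Working session

There is one attempt and no reset: what is moved stays moved. The work goes in short steps, Python scripts to look and compute and a shell command to move; the robot and the scene stay as the last step left them, time stands still between calls to the robot, and variables do not carry over. Pictures are saved under pics/ and viewed, at most 14 in all, crops included, and the job is handed in when it is done.

```bash
ls; mkdir -p pics
python3 - <<'E'
from cell import *
import cv2
for n in ("scene","top"):
    p,d=snapshot(n); cv2.imwrite(f"pics/{n}0.png",p[:,:,::-1])
    c=camera_info(n); print(n,{k:(v.tolist() if hasattr(v,'tolist') else v) for k,v in c.items()})
s=observe(); print({k:(v.tolist() if hasattr(v,'tolist') else v) for k,v in s.items()})
E
```

```text
pics
scene {'fx': 459.8340655451584, 'fy': 459.8340655451584, 'cx': 318.98632286644505, 'cy': 244.15340973320778, 'xyz': [1.2410358303864295, -0.35464943105854285, 0.6352289192176378], 'orientation': [[0.5075421700379406, -0.5020988347970966, 0.700212614659702], [0.8615552050551861, 0.2852525020101389, -0.41994480439609216], [0.011116396695631331, 0.8164115201247186, 0.5773635384505602]]}
top {'fx': 578.7115930498381, 'fy': 578.7115930498381, 'cx': 319.51424365472724, 'cy': 243.3576568677204, 'xyz': [0.3087587849819502, 0.04038369444706147, 1.2653871570312314], 'orientation': [[0.10079508497537332, 0.9688619839684705, -0.22615659810292238], [-0.9949020369108152, 0.09742307278119378, -0.026051522807326238], [-0.0032074593555777675, 0.22762952556852045, 0.9737425282352273]]}
{'time_s': 0.1, 'joint_pos': [1.2253998296130357, 0.12446808408828729, 1.651542698885234, 2.5128189439517012e-05, 1.3675077992223585, -0.0825964116668783], 'dq': [-0.0004114565637863833, -0.0027431490420262994, -0.003689454386754212, 0.0017489763268931458, 1.6322198826439942e-05, -0.00041162137861169173], 'effort': [0.0003759607716347091, -42.493436336517334, -36.665064096450806, -9.440878329769475e-05, 0.004007727111456916, -8.914153148964488e-07], 'eef_pos': [0.16869129867055016, 0.6271539791974512, 0.23015458716335138], 'orientation': [[-0.9656649570437307, 0.2597897896728761, -0.0006752180778442688], [0.2597906024053842, 0.965663289671635, -0.001803852101275073], [0.00018341095230561886, -0.0019173320730892067, -0.9999981450973516]], 'ft_force': [0.9405623683842477, 0.08983279302888846, -0.8340998065717261], 'ft_torque': [-0.019309564769494844, 0.017761855531646643, -0.0012080235288480978], 'gripper_force': 0.0, 'finger_gap': 0.08513485565338134}
```

View pics/scene0.png

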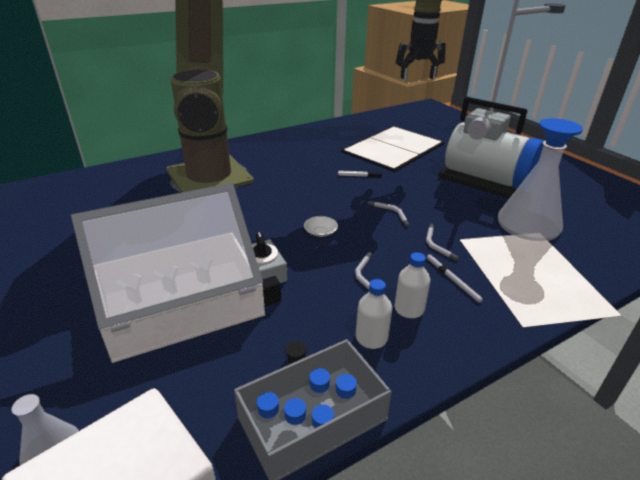

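View pics/top0.png

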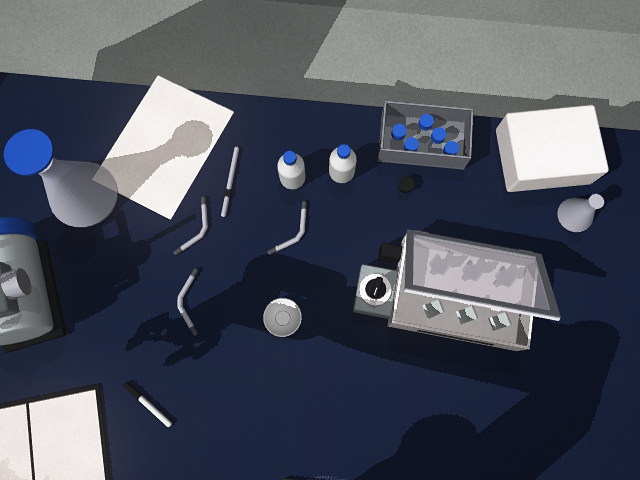

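```bash
cat > h.py <<'E'
import numpy as np, cv2
from cell import *
from scipy.optimize import least_squares
def cam(n):
    c=camera_info(n); return c,np.array(c['orientation']),np.array(c['xyz'])
def cloud(n,d):
    c,R,t=cam(n); v,u=np.mgrid[:480,:640]
    P=np.stack([(u-c['cx'])/c['fx']*d,-(v-c['cy'])/c['fy']*d,-d],-1)
    W=P@R.T+t; W[d<=0]=np.nan; return W
def proj(n,X):
    c,R,t=cam(n); q=(np.atleast_2d(X)-t)@R
    return np.c_[c['cx']+c['fx']*q[:,0]/-q[:,2],c['cy']-c['fy']*q[:,1]/-q[:,2]]
def ray(n,uv,z):  # pixel onto plane z
    c,R,t=cam(n); uv=np.atleast_2d(uv)
    r=np.c_[(uv[:,0]-c['cx'])/c['fx'],-(uv[:,1]-c['cy'])/c['fy'],-np.ones(len(uv))]@R.T
    return t+r*((z-t[2])/r[:,2])[:,None]
def segd(p,a,b):
    s=np.clip(((p-a)@(b-a))/((b-a)@(b-a)),0,1); return np.linalg.norm(p-a-s[:,None]*(b-a),axis=1)
def vee(q,L=.085):
    b=q[:2]; return b,b+L*np.array([np.cos(q[2]+np.pi/3),np.sin(q[2]+np.pi/3)]),b+L*np.array([np.cos(q[2]-np.pi/3),np.sin(q[2]-np.pi/3)])
def fitvee(p):
    best=None
    for a0 in np.arange(0,2*np.pi,np.pi/4):
        def f(q):
            b,e,g=vee(q); d1=np.minimum(segd(p,b,e),segd(p,b,g))
            cov=np.array([np.min(np.linalg.norm(p-x,axis=1)) for x in (b,e,g)])
            return np.r_[d1/np.sqrt(len(p))*10,cov]
        r=least_squares(f,np.r_[p.mean(0)-.02*np.array([np.cos(a0),np.sin(a0)]),a0],x_scale=[.01,.01,.2])
        if best is None or r.cost<best.cost: best=r
    return best
def tubes(n='top',z=.006):  # q: bend xy, bisector angle
    out=[]
    for s in silhouettes(n,'tube1_bend'):
        m=s['pixels']; v,u=np.nonzero(m)
        if len(u)<40: continue
        p=ray(n,np.c_[u,v],z)[:,:2]
        r=fitvee(p); out.append((s['confidence'],r.x,r.cost,s))
    return out
E
python3 - <<'E'
from h import *
for n in('top','scene'):
    p,d=snapshot(n); W=cloud(n,d); np.save(f'W_{n}.npy',W); np.save(f'p_{n}.npy',p)
    for c,q,cost,s in tubes(n):
        z=W[s['pixels']][:,2]
        print(n,round(c,2),q.round(4),cost,s['rect'],'z med/95',np.nanpercentile(z,[50,95]).round(4))
    for t in('dryer','lid','timer','dish','bottle1','rod','stopper'):
        for s in silhouettes(n,t)[:3]:
            P=W[s['pixels']]; print(n,t,round(s['confidence'],2),np.round(s['rect']),np.nanmedian(P,0).round(3),s['pixels'].sum()); 
            np.save(f'm_{n}_{t}.npy',s['pixels']) if t in('dryer','lid','timer') else 0
E
```

```text
top 0.8 [0.6126 0.1167 1.0819] 0.0005073346932162799 [288.1, 228.8, 40.9, 54.8] z med/95 [0.0114 0.0155]
top dryer 0.88 [458. 291. 207. 117.] [ 0.5   -0.217  0.099] 17154
top lid 0.78 [482. 277. 161.  91.] [ 0.533 -0.242  0.163] 9394
top lid 0.66 [192. 225.  32.  56.] [0.598 0.346 0.011] 401
top lid 0.2 [190. 302.  24.  66.] [0.445 0.35  0.011] 399
top timer 0.84 [375. 288.  17.  23.] [ 0.502 -0.051  0.068] 352
top dish 0.82 [283. 318.  42.  38.] [0.43  0.138 0.013] 1182
top bottle1 0.96 [342. 163.  27.  42.] [0.762 0.041 0.088] 837
top bottle1 0.91 [292. 169.  28.  42.] [0.738 0.148 0.089] 818
top rod 0.89 [233. 183.  19.  71.] [0.718 0.293 0.012] 383
top stopper 0.75 [405. 183.  16.  17.] [ 0.753 -0.105  0.028] 225
scene 0.69 [0.6056 0.1174 0.989 ] 0.0013116524427879133 [365.0, 271.1, 18.0, 35.4] z med/95 [0.0095 0.0121]
scene dryer 0.89 [179. 273. 219. 176.] [ 0.563 -0.248  0.126] 25441
scene lid 0.96 [168. 256. 193. 143.] [ 0.544 -0.256  0.151] 18534
scene lid 0.58 [263. 245.  19.  22.] [ 0.514 -0.06   0.068] 320
scene lid 0.57 [319. 228.  31.  23.] [0.417 0.14  0.013] 533
scene timer 0.74 [261. 245.  17.  22.] [ 0.515 -0.06   0.069] 296
scene timer 0.69 [180. 274. 219. 178.] [ 0.563 -0.248  0.126] 25527
scene dish 0.81 [319. 226.  31.  18.] [0.417 0.141 0.013] 471
scene dish 0.65 [389. 213.  44.  30.] [0.422 0.343 0.009] 197
scene bottle1 0.75 [373. 314.  37.  69.] [0.792 0.026 0.073] 1863
scene bottle1 0.68 [409. 286.  39.  62.] [0.765 0.136 0.072] 1644
scene bottle1 0.57 [167. 258. 193. 148.] [ 0.543 -0.255  0.151] 18779
scene rod 0.8 [452. 279.  54.  48.] [0.724 0.288 0.009] 427
scene rod 0.7 [260. 248.  18.  24.] [ 0.516 -0.06   0.071] 289
scene rod 0.32 [296. 352.  19.  25.] [ 0.757 -0.11   0.027] 374
scene stopper 0.53 [293. 353.  21.  24.] [ 0.758 -0.111  0.027] 354
scene stopper 0.34 [180. 273. 216. 176.] [ 0.563 -0.248  0.126] 25829
```

```bash
cat >> h.py <<'E'
def tubes_h(W):
    m=((W[...,2]>.005)&(W[...,2]<.022)&(W[...,0]>.3)&(W[...,0]<.95)&(abs(W[...,1])<.5)).astype(np.uint8)
    m=cv2.morphologyEx(m,cv2.MORPH_CLOSE,np.ones((3,3)))
    k,l,st,ce=cv2.connectedComponentsWithStats(m,connectivity=8); out=[]
    for i in range(1,k):
        if not 150<st[i,4]<900: continue
        p=W[l==i]; p=p[np.isfinite(p[:,0])]
        r=fitvee(p[:,:2]); b,e,g=vee(r.x)
        rms=np.sqrt(np.mean(np.minimum(segd(p[:,:2],b,e),segd(p[:,:2],b,g))**2))
        out.append((st[i],r.x,rms,np.percentile(p[:,2],[50,90])))
    return out
E
python3 - <<'E'
from h import *
for n in('top','scene'):
    W=np.load(f'W_{n}.npy')
    for s,q,rms,z in tubes_h(W):
        if rms<.008: print(n,s,q.round(4),'bis deg',np.degrees(q[2]).round(1),'rms',rms.round(4),z.round(4))
im=np.zeros((560,480,3),np.uint8) # x .35..0.75(up), y -.45...05
for n,ch in(('top',1),('scene',2)):
    W=np.load(f'W_{n}.npy'); 
    for m,lo,hi,cc in((np.load(f'm_{n}_dryer.npy'),.02,.4,ch),):
        P=W[m]; P=P[np.isfinite(P[:,0])]
        u=((.1-P[:,1])*900).astype(int); v=((.8-P[:,0])*1000).astype(int)
        ok=(u>=0)&(u<480)&(v>=0)&(v<560)
        c=np.clip(P[:,2]/.25,0,1)*255
        col=cv2.applyColorMap(c.astype(np.uint8)[:,None],cv2.COLORMAP_JET)[:,0]
        im2=np.zeros_like(im)
        for k in (0,1):
            im2[v[ok]+k,u[ok]]=col[ok]; im2[v[ok],np.minimum(u[ok]+k,479)]=col[ok]
        cv2.imwrite(f'pics/td_{n}.png',im2)
a=cv2.imread('pics/td_top.png');b=cv2.imread('pics/td_scene.png')
cv2.imwrite('pics/td.png',cv2.resize(np.hstack([a,b]),(800,466)))
t=cv2.imread('pics/top0.png')[220:360,340:570]; cv2.imwrite('pics/topcrop.png',cv2.resize(t,None,fx=3.4,fy=3.4,interpolation=cv2.INTER_CUBIC))
E
```

```text
top [173 196  38  61 463] [0.6003 0.3318 1.2388] bis deg 71.0 rms 0.0047 [0.0105 0.0141]
top [259 196  50  61 458] [0.6086 0.1186 1.037 ] bis deg 59.4 rms 0.0052 [0.0104 0.0143]
top [554 198  27  37 304] [ 0.7143 -0.4547  4.9913] bis deg 286.0 rms 0.0058 [0.0129 0.021 ]
top [176 268  25  68 456] [0.4378 0.3695 4.8631] bis deg 278.6 rms 0.0043 [0.0108 0.0145]
scene [367 201  42  26 198] [0.4411 0.3654 4.8482] bis deg 277.8 rms 0.0035 [0.009  0.0114]
scene [425 224  33  36 226] [0.6036 0.3275 1.2593] bis deg 72.2 rms 0.0031 [0.0094 0.0119]
scene [355 253  17  36 212] [0.6085 0.1151 1.0001] bis deg 57.3 rms 0.0034 [0.0097 0.0117]
scene [394 300  31  17 193] [0.7738 0.1277 2.356 ] bis deg 135.0 rms 0.0025 [0.0137 0.0207]
scene [355 332  33  16 206] [0.8008 0.0173 2.4146] bis deg 138.3 rms 0.0023 [0.0139 0.0201]
```

View pics/td.png

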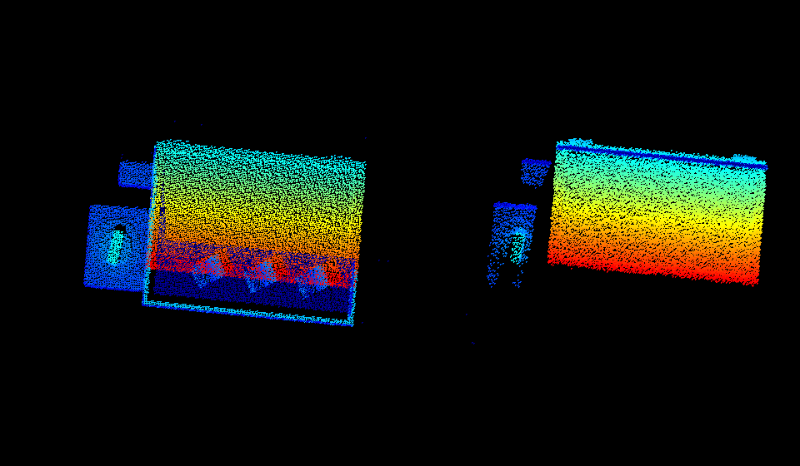

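View pics/topcrop.png

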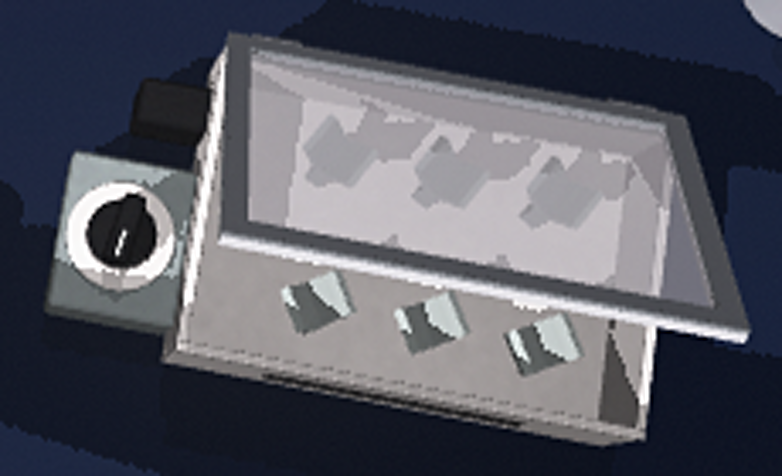

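Run:
```python
from h import *
W=np.load('W_top.npy'); P=W[np.load('m_top_dryer.npy')]; P=P[np.isfinite(P[:,0])]
S=np.load('W_scene.npy')[np.load('m_scene_dryer.npy')]; S=S[np.isfinite(S[:,0])]
def loc(q,p): 
    c,s=np.cos(q[2]),np.sin(q[2]); d=p[:,:2]-q[:2]; return np.c_[d@[c,s],d@[-s,c]]
R=P[(P[:,2]>.074)&(P[:,2]<.085)]; B=S[(S[:,2]>.01)&(S[:,2]<.074)]
q=np.array([.525,-.235,-.096])
for it in range(6):
    l=loc(q,R); f=R[(abs(l[:,0]+93)<1e9)&(abs(l[:,0]+.093)<.012)&(abs(l[:,1])<.13)]
    sp=R[(abs(l[:,1]-.138)<.010)&(l[:,0]<.05)&(l[:,0]>-.085)]; sn=R[(abs(l[:,1]+.138)<.010)&(l[:,0]<.05)&(l[:,0]>-.085)]
    lb=loc(q,B); b=B[(abs(lb[:,0]-.096)<.012)&(abs(lb[:,1])<.135)]
    def fun(q): return np.r_[(loc(q,f)[:,0]+.093)/len(f)**.5,(loc(q,sp)[:,1]-.138)/len(sp)**.5,(loc(q,sn)[:,1]+.138)/max(1,len(sn))**.5,(loc(q,b)[:,0]-.096)/max(1,len(b))**.5]
    q=least_squares(fun,q,x_scale=[.01,.01,.05]).x
print('dryer',q.round(4),np.degrees(q[2]).round(2),len(f),len(sp),len(sn),len(b))
for a,ax,v in((f,0,-.093),(sp,1,.138),(sn,1,-.138),(b,0,.096)): print('resid mean mm',1e3*(loc(q,a)[:,ax]-v).mean().round(5) if len(a) else None,'z',np.median(a[:,2]).round(4) if len(a) else 0)
np.save('dryer.npy',q)
# notches
l=loc(q,P); 
for k in(-.07,0,.07): pass
nt=(P[:,2]>.03)&(P[:,2]<.072)&(l[:,0]<.0)&(l[:,0]>-.08)&(abs(l[:,1])<.13)
print('notch pts',nt.sum()); 
from scipy.cluster.vq import kmeans2
cc,lab=kmeans2(l[nt],np.c_[[-.05]*3,[-.09,-.02,.05]],minit='matrix'); print(cc.round(4),[np.percentile(P[nt][lab==i][:,2],98).round(4) for i in range(3)])
for n,A in(('top',P),('scene',S)):
    la=loc(q,A); m=(A[:,2]>.1)&(abs(la[:,1])<.12)
    c=np.polyfit(la[m][:,0],A[m][:,2],1); top=A[m][A[m][:,2]>np.percentile(A[m][:,2],99.5)]
    print(n,'lid slope ang deg',np.degrees(np.arctan2(c[0],-1)), 'at hinge x .096+ z:',np.polyval(c,.1),'edge loc',loc(q,top).mean(0).round(3),top[:,2].max().round(4))
    kn=A[(A[:,2]>.065)&(la[:,1]>.15)&(la[:,1]<.25)]; print('knob',kn.mean(0).round(4),loc(q,kn).mean(0).round(4),np.percentile(kn[:,2],95).round(4))
    h=A[(A[:,2]>.02)&(la[:,1]>.146)&(la[:,1]<.26)]; print('housing loc range',np.percentile(loc(q,h),[1,99],axis=0).round(3),'z',np.median(h[:,2]).round(3))
    kk=loc(q,kn); w,v=np.linalg.eigh(np.cov(kk.T)); print('bar dir in dryer',v[:,1].round(2), (w**.5).round(4))
```

```text
dryer [ 0.5164 -0.2379 -0.0898] -5.14 415 198 106 4000
resid mean mm 0.25999999999999995 z 0.0799
resid mean mm -0.3 z 0.0802
resid mean mm 0.3 z 0.0798
resid mean mm -0.25999999999999995 z 0.0422
notch pts 773
[[-0.0461 -0.0847]
 [-0.0464 -0.0143]
 [-0.0467  0.0558]] [np.float64(0.0654), np.float64(0.0657), np.float64(0.0644)]
top lid slope ang deg -137.4717869530368 at hinge x .096+ z: 0.08741342949691286 edge loc [-0.046  0.003] 0.2294
knob [ 0.5012 -0.0533  0.0828] [-0.0316  0.1825] 0.097
housing loc range [[-0.08   0.147]
 [ 0.072  0.22 ]] z 0.052
bar dir in dryer [-1.    0.07] [0.0089 0.0116]
scene lid slope ang deg -137.23075397304115 at hinge x .096+ z: 0.08500056687831224 edge loc [-0.044 -0.006] 0.2247
knob [ 0.5118 -0.0593  0.0842] [-0.0206  0.1774] 0.094
housing loc range [[-0.071  0.148]
 [ 0.076  0.215]] z 0.049
bar dir in dryer [-1.    0.08] [0.0047 0.0122]
```

```bash
cat >> h.py <<'E'
from scipy.spatial.transform import Rotation as Ro
Q=np.load('dryer.npy')
def d2w(x,y,z): c,s=np.cos(Q[2]),np.sin(Q[2]); return np.array([Q[0]+c*x-s*y,Q[1]+s*x+c*y,z])
def rows(targets): # each (xyz, world angle deg of tool y, or None to keep)
    s=observe(); R=np.array(s['orientation']); t=np.array(s['eef_pos'])
    for p,a in targets:
        rv=np.zeros(3)
        if a is not None:
            c0=np.degrees(np.arctan2(R[1,1],R[0,1])); d=(a-c0+90)%180-90
            a=np.radians(c0+d); y=np.array([np.cos(a),np.sin(a),0]); z=np.array([0,0,-1.]); G=np.c_[np.cross(y,z),y,z]
            rv=Ro.from_matrix(R.T@G).as_rotvec(degrees=True)
        print((R.T@(np.array(p)-t)).round(4).tolist(),rv.round(1).tolist())
    print('eef',t.round(4).tolist(),'q',np.round(s['joint_pos'],2).tolist(),'t',s['time_s'],'f',np.round(s['ft_force'],1).tolist())
E
python3 - <<'E'
from h import *
rows([([.42,.42,.25],84.9),([.45,.1,.24],84.9),(d2w(-.085,0,.23),84.9),(d2w(-.085,0,.192),84.9)])
E
```

```text
[-0.2964, -0.1353, -0.0186] [-0.0, 0.0, -10.0]
[-0.4085, -0.4365, -0.0086] [-0.0, 0.0, -10.0]
[-0.4767, -0.7602, 0.0014] [-0.0, 0.0, -10.0]
[-0.4767, -0.7602, 0.0394] [-0.0, 0.0, -10.0]
eef [0.1689, 0.6276, 0.2314] q [1.23, 0.12, 1.65, -0.0, 1.37, -0.08] t 1.0 f [-0.5, 0.8, 0.4]
```

```bash
python3 -m inch '[[-0.15,-0.07,-0.019,0,0,-5],[-0.296,-0.135,-0.019,0,0,-10],[-0.296,-0.135,-0.019,0,0,-10],[-0.296,-0.135,-0.019,0,0,-10],[-0.296,-0.135,-0.019,0,0,-10],[-0.35,-0.28,-0.015,0,0,-10],[-0.35,-0.28,-0.015,0,0,-10],[-0.408,-0.436,-0.009,0,0,-10],[-0.408,-0.436,-0.009,0,0,-10],[-0.408,-0.436,-0.009,0,0,-10],[-0.408,-0.436,-0.009,0,0,-10],[-0.408,-0.436,-0.009,0,0,-10]]' 0 60
python3 - <<'E'
from h import *
rows([(d2w(-.085,0,.23),84.9),(d2w(-.085,0,.192),84.9)])
E
```

```text
time_s: 2.5
eef_pos: [0.4497, 0.0995, 0.2405]
orientation: [[-0.996, 0.091, 0.0], [0.091, 0.996, 0.0], [-0.0, 0.0, -1.0]]
ft_force: [0.5, 0.7, -0.1]
finger_gap: 0.0
gripper_force: 0.0
[-0.0121, -0.33, 0.0104] [0.0, 0.0, -0.1]
[-0.0121, -0.33, 0.0484] [0.0, 0.0, -0.1]
eef [0.4497, 0.0995, 0.2405] q [0.1, -0.32, 2.05, 0.0, 1.41, -1.38] t 2.5 f [0.5, 0.7, -0.1]
```

```bash
python3 -m inch '[[-0.012,-0.06,0.01,0,0,0],[-0.012,-0.12,0.01,0,0,0],[-0.012,-0.18,0.01,0,0,0],[-0.012,-0.24,0.01,0,0,0],[-0.012,-0.30,0.01,0,0,0],[-0.012,-0.33,0.01,0,0,0],[-0.012,-0.33,0.03,0,0,0],[-0.012,-0.33,0.048,0,0,0],[-0.012,-0.33,0.048,0,0,0]]'
python3 - <<'E'
from h import *
T=[]
for th in (43,50,60,70,80,90,96,99):
    a=np.radians(th); T.append((d2w(.101-.2*np.cos(a)-.013,0,.082+.2*np.sin(a)-.027),None))
rows(T)
E
```

```text
time_s: 3.62
eef_pos: [0.4314, -0.2267, 0.1891]
orientation: [[-0.996, 0.086, -0.005], [0.086, 0.996, 0.003], [0.005, 0.003, -1.0]]
ft_force: [-1.3, 0.3, -0.0]
finger_gap: 0.0002
gripper_force: 0.0
[-0.0273, -0.0036, -0.0024] [0.0, 0.0, 0.0]
[-0.045, -0.0036, -0.0193] [0.0, 0.0, 0.0]
[-0.0734, -0.0037, -0.0394] [0.0, 0.0, 0.0]
[-0.1049, -0.0037, -0.0543] [0.0, 0.0, 0.0]
[-0.1386, -0.0038, -0.0635] [0.0, 0.0, 0.0]
[-0.1733, -0.004, -0.0667] [0.0, 0.0, 0.0]
[-0.1942, -0.004, -0.0657] [0.0, 0.0, 0.0]
[-0.2046, -0.0041, -0.0644] [0.0, 0.0, 0.0]
eef [0.4314, -0.2267, 0.1891] q [-0.59, -0.21, 2.05, 0.0, 1.31, -2.08] t 3.625 f [-1.3, 0.3, -0.0]
```

```bash
python3 -m inch '[[-0.027,-0.004,-0.002,0,0,0],[-0.036,-0.004,-0.011,0,0,0],[-0.045,-0.004,-0.019,0,0,0],[-0.059,-0.004,-0.029,0,0,0],[-0.073,-0.004,-0.039,0,0,0],[-0.089,-0.004,-0.047,0,0,0],[-0.105,-0.004,-0.054,0,0,0],[-0.122,-0.004,-0.059,0,0,0],[-0.139,-0.004,-0.063,0,0,0],[-0.156,-0.004,-0.065,0,0,0],[-0.173,-0.004,-0.067,0,0,0],[-0.184,-0.004,-0.067,0,0,0]]'
python3 - <<'E'
from h import *
p,d=snapshot('scene'); cv2.imwrite('pics/s1.png',p[140:400,20:360,::-1]); W=cloud('scene',d)
s=silhouettes('scene','lid'); 
for k in s[:1]:
    P=W[k['pixels']]; P=P[np.isfinite(P[:,0])]; print(k['confidence'],np.percentile(P,[2,50,98],axis=0).round(3))
rows([])
E
```

```text
time_s: 5.12
eef_pos: [0.6154, -0.2478, 0.2584]
orientation: [[-0.996, 0.086, -0.003], [0.086, 0.996, 0.001], [0.003, 0.001, -1.0]]
ft_force: [-3.4, 1.1, -2.1]
finger_gap: 0.0001
gripper_force: 1.5
0.83 [[ 0.61  -0.386  0.085]
 [ 0.626 -0.264  0.195]
 [ 0.645 -0.116  0.28 ]]
eef [0.6163, -0.2484, 0.2589] q [-0.46, 0.14, 1.59, 0.0, 1.42, -1.95] t 5.225 f [1.0, -0.4, 0.1]
```

View pics/s1.png

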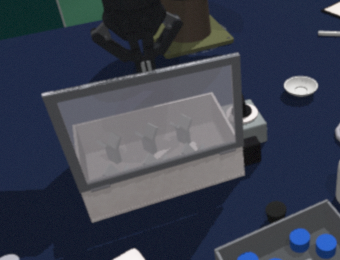

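The lid now stands about upright, with the fingers behind its top edge (picture around 150,65). I push on to the stop.

```bash
python3 -m inch '[[-0.008,0,0.001,0,0,0],[-0.014,0,0.001,0,0,0],[-0.019,0,0.002,0,0,0],[-0.023,0,0.002,0,0,0],[-0.026,0,0.003,0,0,0],[-0.026,0,0.003,0,0,0]]'
python3 -m inch '[[-0.003,0,0,0,0,0],[-0.005,0,0,0,0,0],[-0.005,0,0,0,0,0]]'
python3 - <<'E'
from h import *
p,d=snapshot('scene'); W=cloud('scene',d)
for k in silhouettes('scene','lid')[:1]:
    P=W[k['pixels']]; P=P[np.isfinite(P[:,0])]; x=(P[:,:2]-Q[:2])@[np.cos(Q[2]),np.sin(Q[2])]
    m=P[:,2]>.1; c=np.polyfit(P[m][:,2],x[m],1); print('tilt past vertical deg',np.degrees(np.arctan(c[0])))
E
```

```text
time_s: 5.98
eef_pos: [0.6339, -0.2508, 0.2575]
orientation: [[-0.996, 0.089, -0.021], [0.089, 0.996, 0.004], [0.021, 0.002, -1.0]]
ft_force: [-33.2, 7.3, 12.6]
finger_gap: 0.0002
gripper_force: 17.5
time_s: 6.35
eef_pos: [0.6342, -0.2508, 0.2575]
orientation: [[-0.995, 0.089, -0.034], [0.089, 0.996, 0.006], [0.034, 0.003, -0.999]]
ft_force: [-50.3, 9.9, 20.1]
finger_gap: -0.0001
gripper_force: 26.7
tilt past vertical deg 10.596007759825616
```

```bash
python3 -m inch '[[0.005,0,0,0,0,0],[0.03,0,-0.005,0,0,0],[0.07,0.04,-0.02,0,0,0],[0.07,0.1,-0.03,0,0,0],[0.07,0.16,-0.03,0,0,0],[0.07,0.2,-0.03,0,0,0],[0.07,0.2,-0.03,0,0,0]]' 45
cat > meas.py <<'E'
from h import *
best={}
for n in('top','scene'):
    p,d=snapshot(n); np.save(f'W_{n}.npy',cloud(n,d)); cv2.imwrite(f'pics/last_{n}.png',p[:,:,::-1])
    for s,q,rms,z in tubes_h(np.load(f'W_{n}.npy')):
        if rms<.0065 and q[1]>-.1 and q[0]<.72: print(n,q[:2].round(4),np.degrees(q[2]).round(1)%360,'rms',rms.round(4),z.round(4))
E
python3 meas.py; python3 -c "
from h import *; rows([])"
```

```text
time_s: 7.32
eef_pos: [0.5953, -0.0445, 0.2876]
orientation: [[-0.996, 0.084, 0.004], [0.084, 0.996, -0.0], [-0.004, -0.0, -1.0]]
ft_force: [0.5, -0.3, -0.7]
finger_gap: 0.0382
gripper_force: 0.0
top [0.6057 0.3308] 74.7 rms 0.0051 [0.0102 0.0145]
top [0.6079 0.1183] 59.6 rms 0.0047 [0.0108 0.0144]
top [0.4385 0.3696] 278.4 rms 0.0043 [0.0108 0.0146]
scene [0.4408 0.3655] 278.1 rms 0.0031 [0.0094 0.0119]
scene [0.604  0.3272] 72.0 rms 0.0031 [0.0098 0.012 ]
scene [0.6091 0.1146] 57.5 rms 0.0035 [0.0097 0.0117]
eef [0.5949, -0.0469, 0.2871] q [-0.17, -0.02, 1.71, -0.0, 1.45, -1.65] t 7.425 f [-0.6, -0.2, -0.3]
```

```bash
cat >> h.py <<'E'
def grip(b,bis,zs,leg=-60,r=.022): # world bend, bisector deg -> targets for grasp at heights zs
    a=np.radians(bis+leg); p=np.array(b[:2])+r*np.array([np.cos(a),np.sin(a)])
    return [([p[0],p[1],z],np.degrees(a)+90) for z in zs]
E
python3 -c "
from h import *; rows(grip((.6085,.1165),58.5,(.15,.03,.002)))"
```

```text
[-0.0209, 0.1654, 0.137] [-0.0, 0.1, -3.5]
[-0.0206, 0.1655, 0.257] [-0.0, 0.1, -3.5]
[-0.0205, 0.1655, 0.285] [-0.0, 0.1, -3.5]
eef [0.5949, -0.0469, 0.2871] q [-0.17, -0.02, 1.71, -0.0, 1.45, -1.65] t 7.425 f [-0.6, -0.2, -0.3]
```

```bash
python3 -m inch '[[-0.01,0.06,0.04,0,0,-2],[-0.015,0.12,0.08,0,0,-3.5],[-0.021,0.165,0.137,0,0,-3.5],[-0.021,0.165,0.19,0,0,-3.5],[-0.021,0.165,0.24,0,0,-3.5],[-0.021,0.165,0.265,0,0,-3.5],[-0.021,0.165,0.265,0,0,-3.5],[-0.021,0.165,0.265,0,0,-3.5]]'
python3 -c "
from h import *
rows(grip((.6085,.1165),58.5,(.03,.002)))
p,d=snapshot('scene'); c=proj('scene',[.63,.116,.02])[0].astype(int); cv2.imwrite('pics/g1.png',cv2.resize(p[c[1]-60:c[1]+60,c[0]-80:c[0]+80,::-1],None,fx=3,fy=3,interpolation=2))"
```

```text
time_s: 8.43
eef_pos: [0.6315, 0.115, 0.0232]
orientation: [[-1.0, 0.029, 0.003], [0.029, 1.0, 0.0], [-0.003, 0.0, -1.0]]
ft_force: [-0.3, 1.1, -0.7]
finger_gap: 0.0381
gripper_force: 0.0
[0.001, 0.0009, -0.0068] [0.0, 0.2, -0.1]
[0.0011, 0.0009, 0.0212] [0.0, 0.2, -0.1]
eef [0.6315, 0.115, 0.0232] q [0.1, 0.31, 1.81, -0.0, 1.02, -1.45] t 8.425 f [-0.3, 1.1, -0.7]
```

View pics/g1.png

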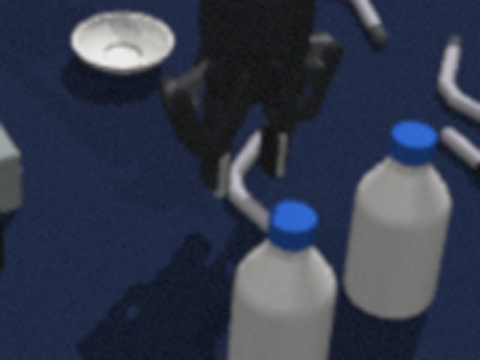

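```bash
python3 -c "
from h import *
c=proj('scene',[.63,.116,.02])[0].astype(int)
b,e,g=vee((.6085,.1165,np.radians(58.5)))
for P in ([*b,.006],[*e,.006],[*g,.006],[.6315,.115,.0232],[.6315,.115,.006]): print((proj('scene',P)[0]-c+[80,60])*3)"
```

```text
[223.97098223 181.25562298]
[274.72001791 122.4533655 ]
[291.06869401 249.98471536]
[241.8123821  180.65288037]
[240.28943982 199.42608976]
```

```bash
python3 -m inch '[[0.001,0.001,0.012,0,0,0],[0.001,0.001,0.021,0,0,0],[0.001,0.001,0.021,0,0,0]]'
python3 -m inch '[[0,0,0,0,0,0],[0,0,0,0,0,0],[0,0,0,0,0,0],[0,0,0,0,0,0],[0,0,0,0,0,0],[0,0,0,0,0,0]]' 0 60
python3 -m inch '[[0,0,-0.02,0,0,0],[0,0,-0.06,0,0,0],[0,0,-0.12,0,0,0],[0,0,-0.16,0,0,0],[0,0,-0.16,0,0,0]]'
python3 - <<'E'
from h import *
ims=[]
for n in('scene','top'):
    p,d=snapshot(n); s=observe(); c=proj(n,s['eef_pos'])[0].astype(int); ims.append(cv2.resize(p[c[1]-60:c[1]+60,c[0]-65:c[0]+65,::-1],None,fx=3,fy=3,interpolation=2))
cv2.imwrite('pics/g2.png',np.hstack(ims)); rows([])
E
```

```text
time_s: 8.85
eef_pos: [0.6281, 0.1168, -0.0006]
orientation: [[-1.0, 0.027, -0.001], [0.027, 1.0, -0.0], [0.001, -0.0, -1.0]]
ft_force: [0.7, 0.4, 0.6]
finger_gap: 0.0381
gripper_force: 0.0
time_s: 9.6
eef_pos: [0.6289, 0.1169, 0.0006]
orientation: [[-1.0, 0.027, 0.0], [0.027, 1.0, 0.0], [-0.0, 0.0, -1.0]]
ft_force: [0.2, 0.9, 1.2]
finger_gap: 0.0102
gripper_force: 67.6
time_s: 10.22
eef_pos: [0.6315, 0.1172, 0.1669]
orientation: [[-1.0, 0.027, 0.01], [0.027, 1.0, 0.001], [-0.01, 0.001, -1.0]]
ft_force: [0.2, -1.5, -1.0]
finger_gap: 0.0097
gripper_force: 67.7
eef [0.6284, 0.1169, 0.1608] q [0.1, 0.15, 1.74, 0.0, 1.25, -1.44] t 10.325 f [0.4, -0.1, -2.0]
```

View pics/g2.png

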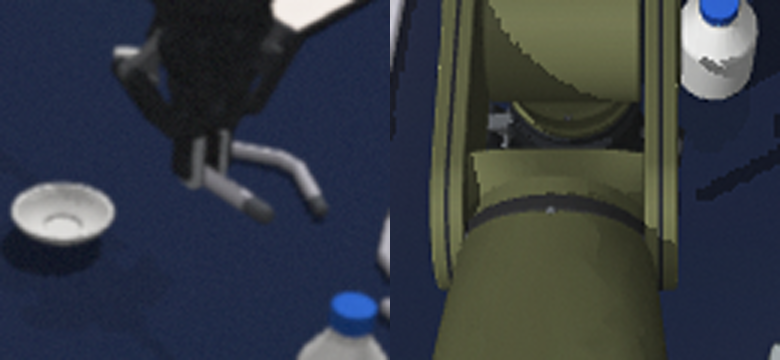

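Run:
```python
from h import *
s=observe(); c=proj('scene',s['eef_pos'])[0].astype(int)
p,d=snapshot('scene'); W=cloud('scene',d)
for u,v in((290,158),(318,205),(255,150),(240,205),(215,180),(262,210)):
    a,b=u//3+c[0]-65,v//3+c[1]-60; print((u,v),np.nanmedian(W[b-1:b+2,a-1:a+2].reshape(-1,3),axis=0).round(3))
```

```text
(290, 158) [0.44  0.361 0.01 ]
(318, 205) [0.512 0.335 0.007]
(255, 150) [0.413 0.344 0.008]
(240, 205) [0.675 0.115 0.169]
(215, 180) [0.647 0.115 0.171]
(262, 210) [0.689 0.12  0.171]
```

```bash
cat >> h.py <<'E'
def rowsF(targets): # full turn: keeps the sense, tool y to exact world angle (deg), d in (-270,90]
    s=observe(); R=np.array(s['orientation']); t=np.array(s['eef_pos']); c0=np.degrees(np.arctan2(R[1,1],R[0,1]))
    for p,a in targets:
        d=(a-c0+270)%360-270
        print((R.T@(np.array(p)-t)).round(4).tolist(),'rz',round(-d,1))
    print('eef',t.round(4).tolist(),'z axis',R[:,2].round(3),'q',np.round(s['joint_pos'],2).tolist(),'gap',s['finger_gap'])
SL=[d2w(0,y,.052) for y in(-.057,.013,.083)]
def place(k,zs,r=.022): return grip(SL[k],-95.14,zs,-60,r)
E
python3 -c "
from h import *
rowsF([([.54,.1,.2],-30)]+place(0,(.2,.1,.047)))"
```

```text
[0.0872, -0.0192, -0.0407] rz 118.4
[0.1249, -0.4243, -0.0405] rz 153.6
[0.1247, -0.4242, 0.0595] rz 153.6
[0.1246, -0.4242, 0.1125] rz 153.6
eef [0.6276, 0.1168, 0.1591] z axis [-0.002 -0.    -1.   ] q [0.1, 0.15, 1.74, -0.0, 1.25, -1.44] gap 0.010364609903502122
```

```bash
python3 -m inch '[[0.05,-0.01,-0.04,0,0,10],[0.087,-0.019,-0.04,0,0,20],[0.087,-0.019,-0.04,0,0,30],[0.087,-0.019,-0.04,0,0,40],[0.087,-0.019,-0.04,0,0,50],[0.087,-0.019,-0.04,0,0,60],[0.087,-0.019,-0.04,0,0,70],[0.087,-0.04,-0.04,0,0,80],[0.087,-0.08,-0.04,0,0,90],[0.09,-0.12,-0.04,0,0,100],[0.1,-0.16,-0.04,0,0,110],[0.1,-0.2,-0.04,0,0,118]]' 0 80
python3 -c "
from h import *
rowsF(place(0,(.2,.1,.047)))"
```

```text
time_s: 11.88
eef_pos: [0.5213, -0.0811, 0.1975]
orientation: [[0.497, 0.867, -0.005], [0.867, -0.497, 0.001], [-0.001, -0.005, -1.0]]
ft_force: [0.2, 0.3, -0.9]
finger_gap: 0.0093
gripper_force: 88.5
[-0.2082, 0.0848, -0.0026] rz 35.3
[-0.2081, 0.0853, 0.0974] rz 35.3
[-0.208, 0.0855, 0.1504] rz 35.3
eef [0.5213, -0.0811, 0.1975] z axis [-0.005  0.001 -1.   ] q [-0.26, -0.12, 1.95, 0.0, 1.31, 0.26] gap 0.009255489423373812
```

```bash
python3 -m inch '[[-0.05,0.02,0,0,0,9],[-0.1,0.04,0,0,0,18],[-0.15,0.06,0,0,0,27],[-0.208,0.085,0,0,0,35.3],[-0.208,0.085,0.02,0,0,35.3],[-0.208,0.085,0.05,0,0,35.3],[-0.208,0.085,0.07,0,0,35.3],[-0.208,0.085,0.07,0,0,35.3]]'
python3 - <<'E'
from h import *
rowsF(place(0,(.1,.047)))
p,d=snapshot('scene'); W=cloud('scene',d)
cv2.imwrite('pics/p1.png',cv2.resize(p[170:330,60:300,::-1],None,fx=3,fy=3,interpolation=2))
E
```

```text
time_s: 12.88
eef_pos: [0.493, -0.3011, 0.1267]
orientation: [[0.905, 0.426, -0.005], [0.426, -0.905, 0.004], [-0.003, -0.006, -1.0]]
ft_force: [-0.1, 1.0, -0.9]
finger_gap: 0.0094
gripper_force: 88.6
[-0.0026, 0.002, 0.0267] rz 0.3
[-0.0025, 0.0023, 0.0797] rz 0.3
eef [0.493, -0.3011, 0.1267] z axis [-0.005  0.004 -1.   ] q [-0.64, 0.06, 1.9, 0.0, 1.19, 0.49] gap 0.009403769275336158
```

View pics/p1.png

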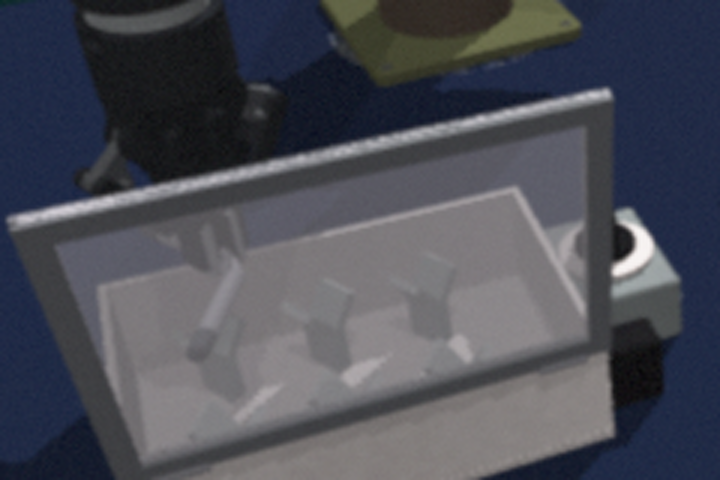

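The tube hangs over notch pair 1, its bend at about (238,260) and hinge-side tip at (200,345) in the crop. Lowering.

```bash
python3 -m inch '[[-0.003,0.002,0.02,0,0,0],[-0.003,0.002,0.045,0,0,0],[-0.003,0.002,0.06,0,0,0],[-0.003,0.002,0.068,0,0,0],[-0.003,0.002,0.075,0,0,0],[-0.003,0.002,0.078,0,0,0],[-0.003,0.002,0.078,0,0,0]]'
python3 -c "
from h import *
rowsF(place(0,(.047,)))"
```

```text
time_s: 13.8
eef_pos: [0.4932, -0.3063, 0.054]
orientation: [[0.905, 0.425, 0.0], [0.425, -0.905, 0.0], [0.0, -0.0, -1.0]]
ft_force: [-1.7, 4.3, 6.1]
finger_gap: 0.0091
gripper_force: 89.1
[-0.0007, -0.0029, 0.007] rz 0.3
eef [0.4932, -0.3063, 0.054] z axis [ 0.  0. -1.] q [-0.65, 0.15, 1.94, 0.0, 1.05, 0.48] gap 0.009113245743750099
```

```bash
python3 -m inch '[[0.001,-0.002,0,0,0,0],[0.002,-0.004,0,0,0,0],[0.002,-0.004,0.001,0,0,0],[0.002,-0.004,0.003,0,0,0],[0.002,-0.004,0.003,0,0,0]]'
python3 -c "
from h import *
rowsF(place(0,(.047,)))"
```

```text
time_s: 14.42
eef_pos: [0.4935, -0.3025, 0.0507]
orientation: [[0.905, 0.424, 0.001], [0.424, -0.905, -0.001], [0.001, 0.001, -1.0]]
ft_force: [-3.1, 0.6, 7.2]
finger_gap: 0.0092
gripper_force: 89.8
[-0.0027, 0.0004, 0.0037] rz 0.2
eef [0.4935, -0.3025, 0.0507] z axis [ 0.001 -0.001 -1.   ] q [-0.64, 0.15, 1.95, -0.0, 1.04, 0.49] gap 0.00923324846964406
```

```bash
python3 -m inch '[[-0.002,-0.001,0,0,0,0],[-0.003,-0.001,0.002,0,0,0],[-0.003,-0.001,0.003,0,0,0],[-0.003,-0.001,0.003,0,0,0]]'
python3 - <<'E'
from h import *
rowsF(place(0,(.047,)))
p,d=snapshot('top'); W=cloud('top',d); cv2.imwrite('pics/p2.png',cv2.resize(p[230:370,380:560,::-1],None,fx=3,fy=3,interpolation=2))
p,d=snapshot('scene'); W=cloud('scene',d)
cv2.imwrite('pics/p2s.png',cv2.resize(p[170:330,60:300,::-1],None,fx=3,fy=3,interpolation=2))
E
```

```text
time_s: 14.92
eef_pos: [0.4908, -0.3024, 0.0481]
orientation: [[0.906, 0.424, 0.002], [0.424, -0.906, -0.0], [0.002, 0.001, -1.0]]
ft_force: [-1.5, 2.4, 10.4]
finger_gap: 0.009
gripper_force: 90.1
[-0.0002, 0.0016, 0.0012] rz 0.2
eef [0.4908, -0.3024, 0.0481] z axis [ 0.002 -0.    -1.   ] q [-0.65, 0.15, 1.95, 0.0, 1.04, 0.49] gap 0.009045629084021206
```

View pics/p2s.png

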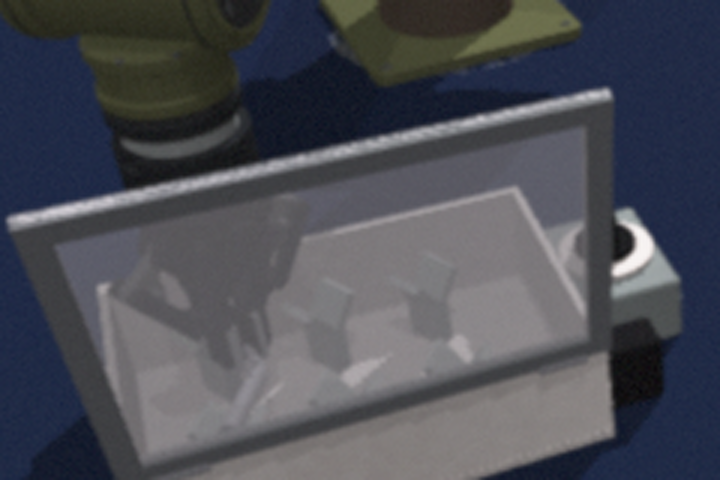

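```bash
python3 -m inch '[[0,0,0,0,0,0],[0,0,0,0,0,0],[0,0,0,0,0,0],[0,0,-0.01,0,0,0],[0,0,-0.03,0,0,0],[0,0,-0.07,0,0,0],[0,0,-0.12,0,0,0],[0,0,-0.17,0,0,0],[0,0,-0.2,0,0,0],[0.15,-0.15,-0.2,0,0,0],[0.2,-0.3,-0.2,0,0,0],[0.2,-0.3,-0.2,0,0,0]]' 30
python3 -c "
from h import *
rowsF([([.5,.05,.25],-50)])"
```

```text
time_s: 16.52
eef_pos: [0.5248, -0.1176, 0.2486]
orientation: [[0.906, 0.424, 0.003], [0.424, -0.906, -0.001], [0.002, 0.002, -1.0]]
ft_force: [0.6, 0.6, 0.2]
finger_gap: 0.0258
gripper_force: 0.0
[0.0487, -0.1623, -0.0016] rz -14.9
eef [0.5248, -0.1176, 0.2486] z axis [ 0.003 -0.001 -1.   ] q [-0.32, -0.14, 1.88, 0.0, 1.39, 0.81] gap 0.025810150069334698
```

```bash
python3 -m inch '[[-0.02,0,0,0,0,-10],[-0.02,0,0,0,0,-20],[-0.02,0,0,0,0,-30],[-0.02,0,0,0,0,-40],[-0.02,0,0,0,0,-50],[-0.02,0,0,0,0,-60],[-0.02,0,0,0,0,-70],[-0.02,0,0,0,0,-80],[-0.02,0,0,0,0,-90],[-0.02,0,0,0,0,-100],[-0.02,0,0,0,0,-110],[-0.02,0,0,0,0,-120]]' 45
cat > seat.py <<'E'
from h import *
for n in('top','scene'):
    p,d=snapshot(n); W=cloud(n,d); c,s=np.cos(Q[2]),np.sin(Q[2]); D=W[...,:2]-Q[:2]
    X=D[...,0]*c+D[...,1]*s; Y=-D[...,0]*s+D[...,1]*c
    im=p[230:370,380:560,::-1] if n=='top' else p[200:340,60:300,::-1]
    cv2.imwrite(f'pics/seat_{n}.png',cv2.resize(im,None,fx=3,fy=3,interpolation=2))
    for k,y0 in enumerate((-.057,.013,.083)):
        out=[]
        for sx in(-1,1):
            for r in(.005,.03,.05,.075):
                m=(abs(X-sx*.866*r)<.007)&(abs(Y-(y0-.5*r))<.007)&(W[...,2]<.3); out.append(round(float(np.nanpercentile(W[...,2][m],85)),3) if m.sum()>3 else None)
        print(n,'slot',k+1,out)
E
python3 seat.py; python3 meas.py
```

```text
time_s: 18.02
eef_pos: [0.5065, -0.1277, 0.2483]
orientation: [[-0.824, 0.567, 0.002], [0.567, 0.824, -0.001], [-0.002, 0.001, -1.0]]
ft_force: [0.5, -0.8, -0.2]
finger_gap: 0.0383
gripper_force: 0.0
top slot 1 [0.061, 0.06, 0.06, 0.058, None, 0.059, 0.061, 0.06]
top slot 2 [0.009, 0.009, None, None, 0.01, None, 0.05, None]
top slot 3 [0.011, None, None, None, 0.009, 0.008, None, None]
scene slot 1 [None, None, None, None, None, None, None, None]
scene slot 2 [None, None, None, None, None, None, None, None]
scene slot 3 [None, 0.299, None, None, None, None, None, None]
top [0.5989 0.3319] 71.4 rms 0.0048 [0.0102 0.0145]
top [0.4395 0.3694] 277.7 rms 0.0043 [0.0105 0.0138]
scene [0.4409 0.3652] 278.0 rms 0.0032 [0.0095 0.012 ]
scene [0.604  0.3272] 72.1 rms 0.0031 [0.0094 0.0117]
```

View pics/seat_top.png

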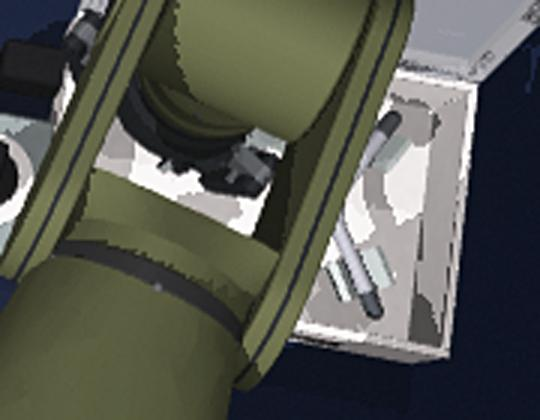

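Tube 1 lies level in pair 1 (tops 58–61 mm, both legs in the notches). Next, the tube at (0.603, 0.329).

```bash
python3 -c "
from h import *
rows([([.55,.15,.25],102)]+grip((.603,.3285),72,(.2,.03,.001)))"
```

```text
[0.1238, 0.2524, -0.0025] [-0.0, 0.1, -47.0]
[0.1679, 0.445, 0.0475] [-0.0, 0.1, -47.0]
[0.1682, 0.445, 0.2175] [-0.0, 0.1, -47.0]
[0.1682, 0.4449, 0.2465] [-0.0, 0.1, -47.0]
eef [0.5065, -0.1277, 0.2476] q [-0.35, -0.17, 1.91, 0.0, 1.4, -1.31] t 18.225 f [-0.0, -0.6, 1.4]
```

```bash
python3 -m inch '[[0.025,0.05,0,0,0,-9],[0.05,0.1,0,0,0,-18],[0.075,0.15,0,0,0,-27],[0.1,0.2,0,0,0,-36],[0.124,0.25,0,0,0,-47],[0.14,0.31,0.02,0,0,-47],[0.155,0.37,0.05,0,0,-47],[0.168,0.42,0.1,0,0,-47],[0.168,0.445,0.15,0,0,-47],[0.168,0.445,0.2,0,0,-47],[0.168,0.445,0.225,0,0,-47],[0.168,0.445,0.225,0,0,-47]]'
python3 -c "
from h import *
rows(grip((.603,.3285),72,(.001,)))"
```

```text
time_s: 19.73
eef_pos: [0.6208, 0.3328, 0.0181]
orientation: [[-0.978, -0.209, -0.006], [-0.209, 0.978, -0.002], [0.006, -0.001, -1.0]]
ft_force: [-0.2, 0.4, -0.1]
finger_gap: 0.0387
gripper_force: 0.0
[-0.0038, -0.0005, 0.0171] [-0.1, -0.3, 0.1]
eef [0.6208, 0.3328, 0.0181] q [0.42, 0.44, 1.65, -0.0, 1.06, -1.37] t 19.725 f [-0.2, 0.4, -0.1]
```

```bash
python3 -m inch '[[0,0,0.012,0,0,0],[0,0,0.021,0,0,0],[0,0,0.021,0,0,0]]'
python3 -m inch '[[0,0,0,0,0,0],[0,0,0,0,0,0],[0,0,0,0,0,0],[0,0,0,0,0,0],[0,0,0,0,0,0],[0,0,0,0,0,0]]' 0 80
python3 -m inch '[[0,0,-0.02,0,0,0],[0,0,-0.06,0,0,0],[0,0,-0.12,0,0,0],[0,0,-0.18,0,0,0],[0,0,-0.18,0,0,0],[0,0,-0.18,0,0,0]]'
python3 - <<'E'
from h import *
p,d=snapshot('scene'); W=cloud('scene',d); s=observe(); t=np.array(s['eef_pos']); R=np.array(s['orientation'])
L=(W-t)@R; m=(abs(L[...,1])<.009)&(L[...,2]<.003)&(L[...,2]>-.016)&(L[...,0]>-.1)&(L[...,0]<-.012)
print('leg: n',m.sum(),'x range',np.percentile(L[m][:,0],[1,99]).round(4),'y,z mean',L[m][:,1:].mean(0).round(4),'gap',s['finger_gap'])
c=np.polyfit(L[m][:,0],L[m][:,2],1); print('pitch deg',np.degrees(c[0]))
rowsF([([.54,.15,.2],-30)]+place(1,(.2,.1,.047)))
E
```

```text
time_s: 20.1
eef_pos: [0.6227, 0.3333, 0.0003]
orientation: [[-0.978, -0.21, -0.0], [-0.21, 0.978, -0.0], [0.0, -0.0, -1.0]]
ft_force: [0.3, 0.7, -0.3]
finger_gap: 0.0384
gripper_force: 0.0
time_s: 20.85
eef_pos: [0.6235, 0.3338, 0.0014]
orientation: [[-0.978, -0.21, 0.001], [-0.21, 0.978, 0.001], [-0.001, 0.0, -1.0]]
ft_force: [-1.0, -1.2, 5.2]
finger_gap: 0.0087
gripper_force: 81.3
time_s: 21.6
eef_pos: [0.6225, 0.3334, 0.1804]
orientation: [[-0.978, -0.21, -0.0], [-0.21, 0.978, -0.0], [0.0, -0.0, -1.0]]
ft_force: [-0.8, -0.1, -1.5]
finger_gap: 0.0085
gripper_force: 81.0
leg: n 136 x range [-0.0633 -0.0126] y,z mean [-0.0047 -0.0079] gap 0.008251618034186458
pitch deg -0.3272664016793273
[0.1185, -0.1618, -0.021] rz 132.1
[0.2408, -0.5285, -0.0204] rz 167.3
[0.2405, -0.5284, 0.0796] rz 167.3
[0.2403, -0.5283, 0.1326] rz 167.3
eef [0.6217, 0.3331, 0.1786] z axis [-0.003 -0.001 -1.   ] q [0.42, 0.28, 1.56, -0.0, 1.3, -1.37] gap 0.008251618034186458
```

```bash
python3 -m inch '[[0.05,-0.03,-0.02,0,0,10],[0.1,-0.06,-0.02,0,0,20],[0.118,-0.1,-0.02,0,0,30],[0.118,-0.13,-0.02,0,0,40],[0.118,-0.16,-0.02,0,0,50],[0.118,-0.16,-0.02,0,0,60],[0.118,-0.16,-0.02,0,0,70],[0.13,-0.2,-0.02,0,0,80],[0.145,-0.24,-0.02,0,0,90],[0.16,-0.28,-0.02,0,0,100],[0.175,-0.32,-0.02,0,0,110],[0.185,-0.36,-0.02,0,0,120]]'
python3 -c "
from h import *
rowsF(place(1,(.2,.1,.047)))"
```

```text
time_s: 23.15
eef_pos: [0.5157, -0.0583, 0.1975]
orientation: [[0.312, 0.95, -0.005], [0.95, -0.312, 0.001], [-0.001, -0.005, -1.0]]
ft_force: [0.8, -0.5, -1.0]
finger_gap: 0.0087
gripper_force: 81.3
[-0.1728, 0.0376, -0.0026] rz 47.0
[-0.1728, 0.0381, 0.0974] rz 47.0
[-0.1727, 0.0384, 0.1504] rz 47.0
eef [0.5157, -0.0583, 0.1975] z axis [-0.005  0.001 -1.   ] q [-0.22, -0.14, 1.97, -0.0, 1.32, 0.1] gap 0.008749153760273184
```

```bash
python3 -m inch '[[-0.04,0.01,0,0,0,10],[-0.09,0.02,0,0,0,20],[-0.13,0.03,0,0,0,30],[-0.172,0.037,0,0,0,40],[-0.172,0.037,0,0,0,47],[-0.172,0.037,0.04,0,0,47],[-0.172,0.037,0.08,0,0,47],[-0.172,0.037,0.1,0,0,47],[-0.172,0.037,0.1,0,0,47],[-0.172,0.037,0.1,0,0,47]]'
python3 -c "
from h import *
rowsF(place(1,(.1,.047)))"
```

```text
time_s: 24.4
eef_pos: [0.501, -0.2328, 0.1016]
orientation: [[0.905, 0.425, 0.002], [0.425, -0.905, -0.001], [0.001, 0.002, -1.0]]
ft_force: [0.3, -0.1, -0.9]
finger_gap: 0.0086
gripper_force: 81.3
[-0.0037, -0.0002, 0.0016] rz 0.3
[-0.0038, -0.0003, 0.0546] rz 0.3
eef [0.501, -0.2328, 0.1016] z axis [ 0.002 -0.001 -1.   ] q [-0.53, 0.03, 1.98, -0.0, 1.13, 0.6] gap 0.008644892032289343
```

```bash
python3 -m inch '[[-0.003,-0.001,0.015,0,0,0],[-0.003,-0.001,0.03,0,0,0],[-0.003,-0.001,0.04,0,0,0],[-0.003,-0.001,0.047,0,0,0],[-0.003,-0.001,0.051,0,0,0],[-0.003,-0.001,0.054,0,0,0],[-0.003,-0.001,0.054,0,0,0],[-0.003,-0.001,0.054,0,0,0]]'
python3 -c "
from h import *
rowsF(place(1,(.047,)))"
```

```text
time_s: 25.4
eef_pos: [0.4976, -0.2337, 0.0474]
orientation: [[0.905, 0.425, 0.001], [0.425, -0.905, -0.002], [0.001, 0.002, -1.0]]
ft_force: [-2.2, -3.2, 3.8]
finger_gap: 0.0082
gripper_force: 81.8
[-0.0003, 0.0004, 0.0004] rz 0.3
eef [0.4976, -0.2337, 0.0474] z axis [ 0.001 -0.002 -1.   ] q [-0.54, 0.09, 2.02, -0.0, 1.03, 0.6] gap 0.008205900431597798
```

Seated height with small forces; release, rise, and unwind the wrist.

```bash
python3 -m inch '[[0,0,0,0,0,0],[0,0,0,0,0,0],[0,0,0,0,0,0],[0,0,-0.01,0,0,0],[0,0,-0.03,0,0,0],[0,0,-0.07,0,0,0],[0,0,-0.12,0,0,0],[0,0,-0.17,0,0,0],[0,0,-0.2,0,0,0],[0.05,-0.1,-0.2,0,0,-10],[0.1,-0.2,-0.2,0,0,-20],[0.1,-0.25,-0.2,0,0,-30]]' 30
python3 -m inch '[[0,-0.06,0,0,0,-10],[0,-0.1,0,0,0,-20],[0,-0.1,0,0,0,-30],[0,-0.1,0,0,0,-40],[0,-0.1,0,0,0,-50],[0,-0.1,0,0,0,-60],[0,-0.1,0,0,0,-70],[0,-0.1,0,0,0,-80],[0,-0.1,0,0,0,-90],[0,-0.1,0,0,0,-100],[0,-0.1,0,0,0,-110],[0,-0.1,0,0,0,-120]]' 45
python3 seat.py; python3 meas.py; python3 -c "
from h import *
rows([([.5,.2,.25],128)])"
```

```text
time_s: 26.9
eef_pos: [0.4922, -0.0442, 0.2485]
orientation: [[0.567, 0.823, 0.003], [0.823, -0.567, -0.0], [0.002, 0.003, -1.0]]
ft_force: [0.2, 0.6, -0.3]
finger_gap: 0.0253
gripper_force: 0.0
time_s: 28.4
eef_pos: [0.4101, 0.0114, 0.2481]
orientation: [[-0.997, 0.079, 0.002], [0.079, 0.997, -0.0], [-0.002, 0.0, -1.0]]
ft_force: [-0.3, 0.8, 0.0]
finger_gap: 0.0385
gripper_force: 0.0
top slot 1 [0.059, 0.059, 0.059, 0.058, 0.059, 0.06, 0.061, 0.06]
top slot 2 [0.058, 0.058, 0.06, 0.059, 0.059, 0.06, 0.06, 0.059]
top slot 3 [0.009, 0.009, 0.052, 0.01, 0.009, 0.009, 0.052, 0.042]
scene slot 1 [None, None, None, None, None, None, None, None]
scene slot 2 [None, None, None, None, None, None, None, None]
scene slot 3 [None, None, None, None, None, None, None, None]
top [0.4395 0.3699] 278.0 rms 0.0047 [0.0107 0.0144]
scene [0.44   0.3653] 278.5 rms 0.0032 [0.0094 0.0119]
[-0.0731, 0.1958, -0.0024] [-0.0, 0.1, -43.0]
eef [0.4101, 0.0113, 0.2474] q [-0.1, -0.46, 2.13, 0.0, 1.46, -1.59] t 28.6 f [-0.0, 0.5, -0.1]
```

View pics/seat_top.png

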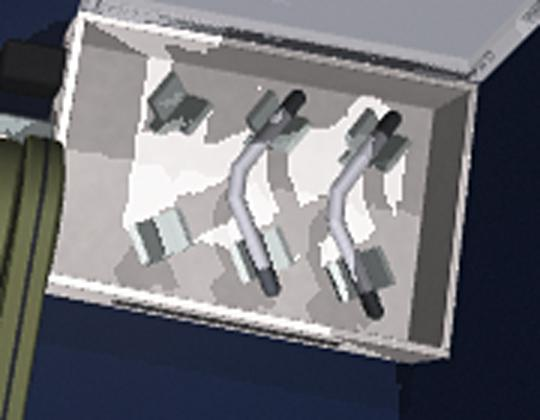

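Both tubes are level in the notches (crop: bends at 240,190 and 338,210). Now the last tube.

```bash
python3 -c "
from h import *
rows([([.45,.2,.25],128)]+grip((.44,.3675),278.2,(.15,.022,.001)))"
python3 -c "
from h import *
a=proj('top',[.35,.6,.0]); print(a)"
```

```text
[-0.0233, 0.1914, -0.0025] [-0.0, 0.1, -43.0]
[0.0175, 0.3423, 0.0974] [-0.0, 0.1, -43.2]
[0.0178, 0.3423, 0.2254] [-0.0, 0.1, -43.2]
[0.0178, 0.3423, 0.2464] [-0.0, 0.1, -43.2]
eef [0.4101, 0.0113, 0.2474] q [-0.1, -0.46, 2.13, 0.0, 1.46, -1.59] t 28.6 f [-0.0, 0.5, -0.1]
[[ 66.78015514 332.53847236]]
```

```bash
python3 -m inch '[[-0.01,0.05,0,0,0,-10],[-0.02,0.1,0,0,0,-20],[-0.023,0.15,0,0,0,-30],[-0.023,0.19,0,0,0,-40],[-0.01,0.24,0.03,0,0,-43],[0,0.29,0.07,0,0,-43],[0.018,0.342,0.11,0,0,-43],[0.018,0.342,0.16,0,0,-43],[0.018,0.342,0.21,0,0,-43],[0.018,0.342,0.226,0,0,-43],[0.018,0.342,0.226,0,0,-43],[0.018,0.342,0.226,0,0,-43]]'
python3 -c "
from h import *
rows(grip((.44,.3675),278.2,(.001,)))
p,d=snapshot('top'); W=cloud('top',d)
for s,q,rms,z in tubes_h(W):
    if rms<.0065 and q[1]>.1: print(q,rms)
"
```

```text
time_s: 30.1
eef_pos: [0.4229, 0.3546, 0.023]
orientation: [[-0.787, -0.617, 0.004], [-0.617, 0.787, 0.003], [-0.005, -0.0, -1.0]]
ft_force: [0.2, 0.2, 0.5]
finger_gap: 0.0382
gripper_force: 0.0
[0.0007, -0.0005, 0.022] [-0.0, 0.3, -0.1]
eef [0.4229, 0.3546, 0.023] q [0.6, 0.13, 2.02, -0.0, 0.98, -1.63] t 30.1 f [0.2, 0.2, 0.5]
```

```bash
python3 -m inch '[[0,0,0.012,0,0,0],[0,0,0.021,0,0,0],[0,0,0.021,0,0,0]]'
python3 -m inch '[[0,0,0,0,0,0],[0,0,0,0,0,0],[0,0,0,0,0,0],[0,0,0,0,0,0],[0,0,0,0,0,0],[0,0,0,0,0,0]]' 0 80
python3 -m inch '[[0,0,-0.02,0,0,0],[0,0,-0.06,0,0,0],[0,0,-0.12,0,0,0],[0,0,-0.18,0,0,0],[0,0,-0.18,0,0,0],[0,0,-0.18,0,0,0]]'
cat > held.py <<'E'
from h import *
p,d=snapshot('scene'); W=cloud('scene',d); s=observe(); t=np.array(s['eef_pos']); R=np.array(s['orientation'])
L=(W-t)@R
for sg in(-1,1):
    m=(abs(L[...,1])<.009)&(L[...,2]<.003)&(L[...,2]>-.016)&(sg*L[...,0]>.012)&(sg*L[...,0]<.1)
    if m.sum()>20: print('leg',sg,m.sum(),np.percentile(L[m][:,0],[1,99]).round(4),L[m][:,1:].mean(0).round(4),'pitch',np.degrees(np.polyfit(L[m][:,0],L[m][:,2],1)[0]).round(1))
print('gap',s['finger_gap'],s['gripper_force'])
E
python3 held.py; python3 -c "
from h import *
rows(place(2,(.2,.1,.047)))"
```

```text
time_s: 30.52
eef_pos: [0.4209, 0.3535, -0.0012]
orientation: [[-0.787, -0.618, -0.0], [-0.618, 0.787, -0.0], [0.001, 0.0, -1.0]]
ft_force: [-0.5, -0.3, 0.0]
finger_gap: 0.0385
gripper_force: 0.0
time_s: 31.28
eef_pos: [0.4219, 0.3543, 0.0006]
orientation: [[-0.786, -0.618, 0.002], [-0.618, 0.786, 0.001], [-0.002, -0.0, -1.0]]
ft_force: [-0.5, 0.0, 5.7]
finger_gap: 0.0084
gripper_force: 77.9
time_s: 32.02
eef_pos: [0.4205, 0.3533, 0.1792]
orientation: [[-0.786, -0.618, -0.0], [-0.618, 0.786, -0.0], [0.001, 0.0, -1.0]]
ft_force: [0.5, -0.5, -1.8]
finger_gap: 0.0087
gripper_force: 77.5
leg 1 83 [0.0139 0.0599] [-0.0046 -0.0076] pitch 0.7
gap 0.00842172460224754 77.43856407701969
[0.2536, -0.4587, -0.0216] [-0.0, -0.2, 13.3]
[0.2533, -0.4588, 0.0784] [-0.0, -0.2, 13.3]
[0.2531, -0.4588, 0.1314] [-0.0, -0.2, 13.3]
eef [0.4199, 0.3529, 0.1777] q [0.6, -0.06, 1.93, -0.0, 1.27, -1.64] t 32.075 f [-0.9, 0.0, -2.0]
```

```bash
python3 -m inch '[[0.025,-0.045,-0.022,0,0,1.5],[0.05,-0.09,-0.022,0,0,3],[0.075,-0.136,-0.022,0,0,4.5],[0.1,-0.182,-0.022,0,0,6],[0.125,-0.228,-0.022,0,0,7.5],[0.15,-0.274,-0.022,0,0,9],[0.175,-0.32,-0.022,0,0,10.5],[0.2,-0.366,-0.022,0,0,12],[0.225,-0.41,-0.022,0,0,13.3],[0.253,-0.459,-0.022,0,0,13.3],[0.253,-0.459,-0.022,0,0,13.3],[0.253,-0.459,-0.022,0,0,13.3]]'
python3 held.py; python3 -c "
from h import *
rows(place(2,(.1,.047)))"
```

```text
time_s: 33.58
eef_pos: [0.5043, -0.1631, 0.199]
orientation: [[-0.908, -0.42, -0.004], [-0.42, 0.908, 0.002], [0.003, 0.004, -1.0]]
ft_force: [-0.5, 0.2, -1.2]
finger_gap: 0.0085
gripper_force: 77.7
leg -1 21 [-0.0291 -0.0133] [-0.0051 -0.0093] pitch -5.3
leg 1 80 [0.0239 0.0597] [-0.0048 -0.0073] pitch -1.8
gap 0.008353052334227118 77.71239034831524
[0.0012, -0.0016, 0.0995] [0.2, -0.1, 0.0]
[0.0011, -0.0018, 0.1525] [0.2, -0.1, 0.0]
eef [0.5046, -0.1626, 0.1995] q [-0.41, -0.12, 1.95, 0.0, 1.32, -2.42] t 33.625 f [-0.6, -1.3, -0.8]
```

```bash
python3 -m inch '[[0.001,-0.001,0.04,0,0,0],[0.001,-0.001,0.08,0,0,0],[0.001,-0.001,0.11,0,0,0],[0.001,-0.001,0.13,0,0,0],[0.001,-0.001,0.14,0,0,0],[0.001,-0.001,0.146,0,0,0],[0.001,-0.001,0.15,0,0,0],[0.001,-0.001,0.152,0,0,0],[0.001,-0.001,0.152,0,0,0],[0.001,-0.001,0.152,0,0,0]]'
python3 -c "
from h import *
rows(place(2,(.047,)))"
```

```text
time_s: 34.88
eef_pos: [0.5053, -0.1651, 0.0498]
orientation: [[-0.908, -0.42, 0.001], [-0.42, 0.908, -0.0], [-0.001, -0.001, -1.0]]
ft_force: [-0.6, -0.2, -1.0]
finger_gap: 0.0085
gripper_force: 77.7
[0.001, 0.0012, 0.0028] [-0.0, 0.0, -0.0]
eef [0.5053, -0.1651, 0.0498] q [-0.42, 0.05, 2.06, 0.0, 1.03, -2.42] t 34.875 f [-0.6, -0.2, -1.0]
```

```bash
python3 -m inch '[[0.001,0.001,0.001,0,0,0],[0.001,0.001,0.0025,0,0,0],[0.001,0.001,0.004,0,0,0],[0.001,0.001,0.004,0,0,0]]'
```

```text
time_s: 35.38
eef_pos: [0.5038, -0.1647, 0.0465]
orientation: [[-0.908, -0.42, -0.0], [-0.42, 0.908, -0.0], [0.0, 0.0, -1.0]]
ft_force: [-4.2, 1.2, 7.1]
finger_gap: 0.0084
gripper_force: 78.9
```

```bash
python3 -m inch '[[0,0,0,0,0,0],[0,0,0,0,0,0],[0,0,0,0,0,0],[0,0,-0.01,0,0,0],[0,0,-0.03,0,0,0],[0,0,-0.07,0,0,0],[0,0,-0.12,0,0,0],[0,0,-0.17,0,0,10],[0,0,-0.23,0,0,20],[0,0,-0.29,0,0,30],[0.05,0.1,-0.31,0,0,30],[0.1,0.2,-0.31,0,0,30]]' 30
python3 -m inch '[[0.04,0.05,0,0,0,0],[0.04,0.1,0,0,0,0],[0.04,0.15,0,0,0,0],[0.04,0.15,0,0,0,0]]' 0
python3 seat.py; python3 -c "
from h import *
rows([(d2w(.19,0,.36),84.9),(d2w(.19,0,.26),84.9)])"
```

```text
time_s: 36.88
eef_pos: [0.4062, -0.0866, 0.3523]
orientation: [[-0.996, 0.091, 0.003], [0.091, 0.996, -0.001], [-0.003, -0.001, -1.0]]
ft_force: [-1.3, 0.9, 0.2]
finger_gap: 0.0258
gripper_force: 0.0
time_s: 37.38
eef_pos: [0.3799, 0.0684, 0.3505]
orientation: [[-0.997, 0.083, 0.001], [0.083, 0.997, 0.0], [-0.001, 0.001, -1.0]]
ft_force: [-0.2, 0.4, -0.3]
finger_gap: 0.0002
gripper_force: 0.0
top slot 1 [0.059, 0.059, 0.061, 0.058, 0.059, 0.06, 0.06, 0.059]
top slot 2 [0.058, 0.06, 0.06, 0.059, 0.06, 0.059, 0.059, 0.06]
top slot 3 [0.059, 0.06, 0.06, 0.058, 0.059, 0.059, 0.059, 0.059]
scene slot 1 [None, None, None, None, None, None, None, None]
scene slot 2 [None, None, None, None, None, None, None, None]
scene slot 3 [None, None, None, None, None, None, None, None]
[-0.3524, -0.2909, -0.0094] [-0.0, 0.0, 0.0]
[-0.3523, -0.2909, 0.0906] [-0.0, 0.0, 0.0]
eef [0.3803, 0.066, 0.3502] q [0.03, -0.54, 2.02, -0.0, 1.66, -1.45] t 37.475 f [-0.2, 0.3, 0.3]
```

View pics/seat_top.png

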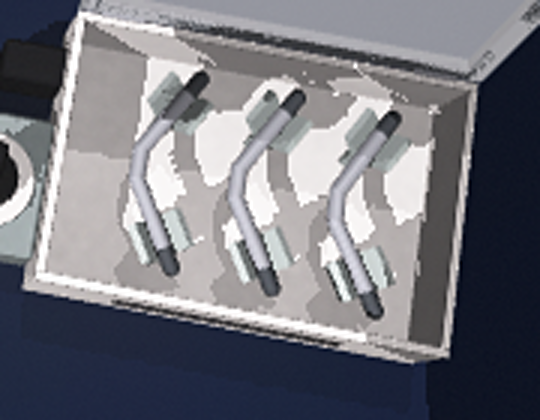

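```bash
python3 -m inch '[[-0.04,-0.04,-0.012,0,0,0],[-0.08,-0.08,-0.012,0,0,0],[-0.12,-0.12,-0.012,0,0,0],[-0.16,-0.16,-0.012,0,0,0],[-0.2,-0.2,-0.012,0,0,0],[-0.25,-0.23,-0.012,0,0,0],[-0.3,-0.26,-0.012,0,0,0],[-0.352,-0.291,-0.012,0,0,0],[-0.352,-0.291,-0.012,0,0,0],[-0.352,-0.291,0.04,0,0,0],[-0.352,-0.291,0.09,0,0,0],[-0.352,-0.291,0.09,0,0,0]]'
python3 - <<'E'
from h import *
T=[]
for th in (100,95,90,85,80,70,60):
    a=np.radians(th); # outer edge: 9 mm above underside
    x=.101-.2*np.cos(a)+.009*np.sin(a); z=.082+.2*np.sin(a)+.009*np.cos(a)
    T.append((d2w(x+.013,0,z-.025),None))
rows(T)
E
```

```text
time_s: 38.98
eef_pos: [0.7013, -0.2559, 0.254]
orientation: [[-0.996, 0.092, -0.01], [0.092, 0.996, 0.004], [0.01, 0.003, -1.0]]
ft_force: [0.8, -0.2, 0.1]
finger_gap: -0.0001
gripper_force: 0.0
[0.0282, 0.0013, 0.0019] [0.0, 0.0, 0.0]
[0.0454, 0.0013, -0.001] [0.0, 0.0, 0.0]
[0.0628, 0.0012, -0.0024] [0.0, 0.0, 0.0]
[0.0803, 0.0012, -0.0022] [0.0, 0.0, 0.0]
[0.0977, 0.0012, -0.0006] [0.0, 0.0, 0.0]
[0.1317, 0.0011, 0.0073] [0.0, 0.0, 0.0]
[0.1638, 0.0009, 0.0209] [0.0, 0.0, 0.0]
eef [0.7013, -0.2559, 0.254] q [-0.42, 0.33, 1.38, -0.0, 1.45, -1.9] t 38.975 f [0.8, -0.2, 0.1]
```

```bash
cat > close.py <<'E'
from h import *
import sys
def T(th,rho=.185):
    a=np.radians(th); x=.101-rho*np.cos(a)+.009*np.sin(a); z=.082+rho*np.sin(a)+.009*np.cos(a); return (d2w(x+.011,0,z),None)
rows([T(float(t)) for t in sys.argv[1:]])
E
python3 close.py 100 95 90 85 80 75 70 65 60
```

```text
[0.0329, 0.0013, -0.0083] [0.0, 0.0, 0.0]
[0.0488, 0.0013, -0.011] [0.0, 0.0, 0.0]
[0.0649, 0.0013, -0.0124] [0.0, 0.0, 0.0]
[0.0811, 0.0012, -0.0123] [0.0, 0.0, 0.0]
[0.0972, 0.0012, -0.0108] [0.0, 0.0, 0.0]
[0.1131, 0.0011, -0.0079] [0.0, 0.0, 0.0]
[0.1287, 0.0011, -0.0036] [0.0, 0.0, 0.0]
[0.1438, 0.0011, 0.002] [0.0, 0.0, 0.0]
[0.1584, 0.001, 0.0089] [0.0, 0.0, 0.0]
eef [0.7013, -0.2559, 0.254] q [-0.42, 0.33, 1.38, -0.0, 1.45, -1.9] t 38.975 f [0.8, -0.2, 0.1]
```

```bash
python3 -m inch '[[0.025,0.001,-0.002,0,0,0],[0.038,0.001,-0.002,0,0,0],[0.046,0.001,-0.004,0,0,0],[0.054,0.001,-0.005,0,0,0],[0.062,0.001,-0.006,0,0,0],[0.07,0.001,-0.006,0,0,0],[0.078,0.001,-0.006,0,0,0],[0.086,0.001,-0.006,0,0,0],[0.095,0.001,-0.005,0,0,0],[0.103,0.001,-0.005,0,0,0],[0.111,0.001,-0.003,0,0,0],[0.119,0.001,-0.002,0,0,0]]'
cat > lidang.py <<'E'
from h import *
for n in('scene','top'):
    p,d=snapshot(n); W=cloud(n,d); cv2.imwrite(f'pics/lid_{n}.png',p[:,:,::-1])
    for k in silhouettes(n,'lid')[:1]:
        P=W[k['pixels']]; P=P[np.isfinite(P[:,0])]; D=P[:,:2]-Q[:2]; c,s=np.cos(Q[2]),np.sin(Q[2]); x=D@[c,s]; y=D@[-s,c]
        m=(abs(y)<.15)&(x<.2)&(abs(y)>.07)&(P[:,2]>.08); v=np.linalg.svd(np.c_[x[m],P[m][:,2]]-[x[m].mean(),P[m][:,2].mean()],full_matrices=False)[2][0]
        print(n,round(k['confidence'],2),'lid deg',np.degrees(np.arctan2(v[1],-v[0]))%180)
E
python3 lidang.py; python3 close.py 75 70 65 60 55 50 45 40 35
```

```text
time_s: 40.48
eef_pos: [0.5858, -0.2438, 0.2613]
orientation: [[-0.996, 0.09, -0.0], [0.09, 0.996, 0.0], [0.001, 0.0, -1.0]]
ft_force: [2.6, 0.1, 0.7]
finger_gap: -0.0001
gripper_force: 1.3
scene 0.57 lid deg 76.69564468574241
top 0.74 lid deg 77.68670043251603
[-0.0033, -0.0003, -0.002] [0.0, 0.0, 0.0]
[0.0123, -0.0003, 0.0022] [0.0, 0.0, 0.0]
[0.0275, -0.0004, 0.0076] [0.0, 0.0, 0.0]
[0.0421, -0.0004, 0.0144] [0.0, 0.0, 0.0]
[0.0562, -0.0004, 0.0225] [0.0, 0.0, 0.0]
[0.0694, -0.0004, 0.0317] [0.0, 0.0, 0.0]
[0.0818, -0.0004, 0.0421] [0.0, 0.0, 0.0]
[0.0933, -0.0004, 0.0535] [0.0, 0.0, 0.0]
[0.1037, -0.0004, 0.0658] [0.0, 0.0, 0.0]
eef [0.5856, -0.2438, 0.2611] q [-0.48, 0.07, 1.65, -0.0, 1.42, -1.96] t 40.675 f [-0.5, 0.1, 0.0]
```

```bash
python3 -m inch '[[0.012,0,0.002,0,0,0],[0.02,0,0.005,0,0,0],[0.028,0,0.008,0,0,0],[0.035,0,0.011,0,0,0],[0.042,0,0.014,0,0,0],[0.049,0,0.018,0,0,0],[0.056,0,0.0225,0,0,0],[0.063,0,0.027,0,0,0],[0.069,0,0.032,0,0,0],[0.076,0,0.037,0,0,0],[0.082,0,0.042,0,0,0],[0.088,0,0.048,0,0,0]]'
python3 lidang.py; python3 close.py 40 35 30 25 20 15 10 5 2 0
```

```text
time_s: 42.18
eef_pos: [0.4983, -0.236, 0.2134]
orientation: [[-0.996, 0.09, -0.0], [0.09, 0.996, 0.0], [0.0, -0.0, -1.0]]
ft_force: [0.3, 0.1, 2.7]
finger_gap: 0.0003
gripper_force: 1.0
scene 0.65 lid deg 45.1844673225533
top 0.95 lid deg 44.63203737262376
[0.0057, -0.0006, 0.0051] [0.0, 0.0, 0.0]
[0.0161, -0.0006, 0.0174] [0.0, 0.0, 0.0]
[0.0255, -0.0006, 0.0306] [0.0, 0.0, 0.0]
[0.0336, -0.0006, 0.0446] [0.0, 0.0, 0.0]
[0.0405, -0.0006, 0.0592] [0.0, 0.0, 0.0]
[0.046, -0.0006, 0.0744] [0.0, 0.0, 0.0]
[0.0503, -0.0007, 0.09] [0.0, 0.0, 0.0]
[0.0531, -0.0007, 0.1059] [0.0, 0.0, 0.0]
[0.0542, -0.0007, 0.1155] [0.0, 0.0, 0.0]
[0.0546, -0.0007, 0.122] [0.0, 0.0, 0.0]
eef [0.4983, -0.2357, 0.2129] q [-0.54, -0.08, 1.89, 0.0, 1.33, -2.02] t 42.375 f [0.3, 0.2, 0.0]
```

```bash
python3 -m inch '[[0.006,0,0.005,0,0,0],[0.011,0,0.011,0,0,0],[0.016,0,0.017,0,0,0],[0.021,0,0.024,0,0,0],[0.0255,0,0.031,0,0,0],[0.03,0,0.038,0,0,0],[0.034,0,0.045,0,0,0],[0.037,0,0.052,0,0,0],[0.04,0,0.059,0,0,0],[0.043,0,0.067,0,0,0],[0.046,0,0.074,0,0,0],[0.048,0,0.08,0,0,0]]'
python3 -m inch '[[0.001,0,0.004,0,0,0],[0.002,0,0.008,0,0,0],[0.003,0,0.012,0,0,0],[0.004,0,0.016,0,0,0],[0.005,0,0.02,0,0,0],[0.0055,0,0.024,0,0,0],[0.006,0,0.028,0,0,0],[0.006,0,0.031,0,0,0],[0.006,0,0.034,0,0,0]]'
python3 close.py 2 0
```

```text
time_s: 43.88
eef_pos: [0.4511, -0.2317, 0.1333]
orientation: [[-0.996, 0.09, 0.001], [0.09, 0.996, -0.0], [-0.001, 0.0, -1.0]]
ft_force: [1.8, -0.2, 1.0]
finger_gap: 0.0001
gripper_force: 0.7
time_s: 45.0
eef_pos: [0.4446, -0.2311, 0.0994]
orientation: [[-0.996, 0.09, -0.001], [0.09, 0.996, 0.0], [0.001, 0.0, -1.0]]
ft_force: [-1.7, 0.0, 1.2]
finger_gap: -0.0003
gripper_force: 0.7
[0.0005, -0.0004, 0.0019] [0.0, 0.0, 0.0]
[0.0009, -0.0004, 0.0084] [0.0, 0.0, 0.0]
eef [0.4446, -0.2311, 0.0994] q [-0.59, -0.08, 2.09, -0.0, 1.13, -2.07] t 45.0 f [-1.7, 0.0, 1.2]
```

```bash
python3 -m inch '[[0,0,0.002,0,0,0],[0,0,0.004,0,0,0],[0,0,0.006,0,0,0],[0,0,0.0075,0,0,0],[0,0,0.009,0,0,0],[0,0,0.01,0,0,0],[0,0,0.011,0,0,0],[0,0,0.011,0,0,0]]'
python3 lidang.py
```

```text
time_s: 46.0
eef_pos: [0.4451, -0.2312, 0.0887]
orientation: [[-0.996, 0.09, 0.0], [0.09, 0.996, -0.0], [-0.0, 0.0, -1.0]]
ft_force: [-0.0, 0.5, -0.9]
finger_gap: -0.0003
gripper_force: 0.0
scene 0.77 lid deg 0.23195947505365666
top 0.62 lid deg 1.0886734381190737
```

```bash
python3 -m inch '[[0,0,0.001,0,0,0],[0,0,0.002,0,0,0],[0,0,0.003,0,0,0],[0,0,0.003,0,0,0]]'
python3 -m inch '[[0,0,0.001,0,0,0],[0,0,0.002,0,0,0],[0,0,0.003,0,0,0],[0,0,0.003,0,0,0]]'
```

```text
time_s: 46.7
eef_pos: [0.4452, -0.2313, 0.0879]
orientation: [[-0.996, 0.09, -0.001], [0.09, 0.996, 0.0], [0.001, 0.0, -1.0]]
ft_force: [-6.1, 3.6, 12.5]
finger_gap: 0.0001
gripper_force: 6.4
time_s: 47.2
eef_pos: [0.4453, -0.2314, 0.0877]
orientation: [[-0.996, 0.09, -0.002], [0.09, 0.996, 0.001], [0.002, 0.001, -1.0]]
ft_force: [-13.9, 8.6, 30.3]
finger_gap: -0.0001
gripper_force: 14.7
```

```bash
python3 -m inch '[[0,0,-0.006,0,0,0],[0,0,-0.03,0,0,0],[0,0,-0.08,0,0,0],[0.02,0.04,-0.12,0,0,0],[0.02,0.1,-0.14,0,0,0],[0.02,0.16,-0.16,0,0,0],[0.02,0.22,-0.16,0,0,0],[0.02,0.28,-0.16,0,0,0],[0.02,0.34,-0.16,0,0,0],[0.02,0.34,-0.16,0,0,0]]' 45
python3 lidang.py
python3 - <<'E'
from h import *
im=[]
for n in('top','scene'):
    p,d=snapshot(n); W=cloud(n,d); D=W[...,:2]-Q[:2]; c,s=np.cos(Q[2]),np.sin(Q[2]); X=D[...,0]*c+D[...,1]*s; Y=-D[...,0]*s+D[...,1]*c
    m=(W[...,2]>.088)&(W[...,2]<.12)&(abs(Y-.18)<.035)&(abs(X+.03)<.05)
    P=np.c_[X[m],Y[m]].astype(np.float32); print(n,m.sum(),'z',np.percentile(W[...,2][m],[10,50,95]).round(4),'mean',P.mean(0).round(4),'rect',cv2.minAreaRect(P*1000))
    m=(abs(W[...,2]-.05)<.005)&(Y>.147)&(Y<.24)&(X<.025)&(X>-.1); print('housing',np.percentile(X[m],[1,99]).round(4),np.percentile(Y[m],[1,99]).round(4))
    q=proj(n,d2w(-.03,.18,.08))[0].astype(int); im.append(cv2.resize(p[q[1]-60:q[1]+60,q[0]-60:q[0]+60,::-1],None,fx=3,fy=3,interpolation=2))
cv2.imwrite('pics/knob.png',np.hstack(im)); rows([])
E
```

```text
time_s: 48.45
eef_pos: [0.4552, 0.1128, 0.2424]
orientation: [[-0.997, 0.083, -0.001], [0.083, 0.997, 0.001], [0.001, 0.001, -1.0]]
ft_force: [-0.2, 0.8, 0.2]
finger_gap: 0.0387
gripper_force: 0.0
scene 0.76 lid deg 0.01209790573693681
top 0.65 lid deg 0.00479573914340317
top 136 z [0.0902 0.0944 0.098 ] mean [-0.0301  0.1826] rect ((-29.793075561523438, 182.40223693847656), (14.222549438476562, 41.37520217895508), 81.3849868774414)
housing [-0.0794  0.0191] [0.1474 0.2198]
scene 88 z [0.0894 0.0925 0.0943] mean [-0.0265  0.1791] rect ((-28.20088005065918, 180.0914764404297), (14.56371784210205, 41.892948150634766), 80.4320068359375)
housing [-0.077  0.021] [0.1528 0.2167]
eef [0.4558, 0.108, 0.2427] q [0.12, -0.3, 2.03, -0.0, 1.41, -1.36] t 48.75 f [-0.6, 0.2, -0.4]
```

View pics/knob.png

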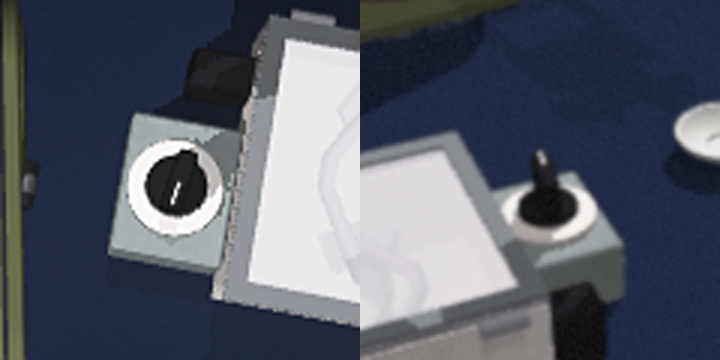

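```bash
python3 -c "
from h import *
rows([(d2w(-.029,.181,z),76) for z in(.16,.07)])"
```

```text
[-0.0628, -0.1579, 0.0827] [-0.0, 0.0, 8.7]
[-0.0628, -0.1579, 0.1727] [-0.0, 0.0, 8.7]
eef [0.4558, 0.108, 0.2427] q [0.12, -0.3, 2.03, -0.0, 1.41, -1.36] t 48.75 f [-0.6, 0.2, -0.4]
```

```bash
python3 -m inch '[[-0.02,-0.05,0,0,0,4],[-0.04,-0.1,0.02,0,0,8.7],[-0.063,-0.158,0.05,0,0,8.7],[-0.063,-0.158,0.08,0,0,8.7],[-0.063,-0.158,0.11,0,0,8.7],[-0.063,-0.158,0.125,0,0,8.7],[-0.063,-0.158,0.125,0,0,8.7],[-0.063,-0.158,0.125,0,0,8.7]]' 30 30
python3 -c "
from h import *
rows([(d2w(-.029,.181,z),76) for z in(.07,)])"
```

```text
time_s: 49.75
eef_pos: [0.5052, -0.054, 0.1193]
orientation: [[-0.971, 0.24, 0.002], [0.24, 0.971, -0.001], [-0.003, 0.0, -1.0]]
ft_force: [0.2, -0.4, -1.0]
finger_gap: 0.0257
gripper_force: 0.0
[0.0013, -0.0013, 0.0493] [0.0, 0.1, 0.1]
eef [0.5052, -0.054, 0.1193] q [-0.21, -0.1, 2.07, -0.0, 1.17, -1.54] t 49.75 f [0.2, -0.4, -1.0]
```

```bash
python3 -m inch '[[0.001,-0.001,0.02,0,0,0],[0.001,-0.001,0.035,0,0,0],[0.001,-0.001,0.044,0,0,0],[0.001,-0.001,0.048,0,0,0],[0.001,-0.001,0.048,0,0,0]]'
python3 -m inch '[[0,0,0,0,0,0],[0,0,0,0,0,0],[0,0,0,0,0,0],[0,0,0,0,0,0]]' 0 30
python3 -c "
from h import *
rowsF([(d2w(-.029,.181,.07),-5.14)])"
```

```text
time_s: 50.38
eef_pos: [0.5031, -0.0545, 0.0698]
orientation: [[-0.971, 0.239, -0.0], [0.239, 0.971, 0.0], [0.0, 0.0, -1.0]]
ft_force: [-1.0, -0.9, 0.4]
finger_gap: 0.0256
gripper_force: 0.0
time_s: 50.88
eef_pos: [0.5034, -0.0547, 0.0704]
orientation: [[-0.971, 0.239, 0.001], [0.239, 0.971, -0.0], [-0.001, -0.0, -1.0]]
ft_force: [-0.6, -0.6, 2.5]
finger_gap: 0.0135
gripper_force: 33.7
[-0.0004, -0.0002, 0.0004] rz 81.3
eef [0.5034, -0.0547, 0.0704] z axis [ 0.001 -0.    -1.   ] q [-0.21, -0.03, 2.1, -0.0, 1.07, -1.54] gap 0.013484516502537038
```

```bash
python3 -m inch '[[0,0,0,0,0,8],[0,0,0,0,0,16],[0,0,0,0,0,24],[0,0,0,0,0,32],[0,0,0,0,0,40],[0,0,0,0,0,48],[0,0,0,0,0,56],[0,0,0,0,0,64],[0,0,0,0,0,72],[0,0,0,0,0,81.3],[0,0,0,0,0,81.3],[0,0,0,0,0,81.3]]' 0 50
python3 -c "
from h import *
rowsF([(d2w(-.029,.181,.07),-5.14)])"
```

```text
time_s: 52.38
eef_pos: [0.5026, -0.0553, 0.0704]
orientation: [[0.09, 0.996, -0.002], [0.996, -0.09, -0.002], [-0.002, -0.001, -1.0]]
ft_force: [-4.2, -3.5, 5.8]
finger_gap: 0.0128
gripper_force: 54.1
[0.0004, 0.0011, 0.0004] rz -0.0
eef [0.5026, -0.0553, 0.0704] z axis [-0.002 -0.002 -1.   ] q [-0.21, -0.03, 2.1, -0.0, 1.08, -0.12] gap 0.01283834928549041
```

Release, rise, back away, and check.

```bash
python3 -m inch '[[0,0,0,0,0,0],[0,0,0,0,0,0],[0,0,0,0,0,0],[0,0,-0.02,0,0,0],[0,0,-0.06,0,0,0],[0,0,-0.12,0,0,0],[0,0,-0.17,0,0,0],[0.06,-0.03,-0.17,0,0,0],[0.12,-0.05,-0.17,0,0,0],[0.18,-0.05,-0.17,0,0,0],[0.24,-0.05,-0.17,0,0,0],[0.24,-0.05,-0.17,0,0,0]]' 30
python3 lidang.py
python3 - <<'E'
from h import *
for n in('top','scene'):
    p,d=snapshot(n); W=cloud(n,d); D=W[...,:2]-Q[:2]; c,s=np.cos(Q[2]),np.sin(Q[2]); X=D[...,0]*c+D[...,1]*s; Y=-D[...,0]*s+D[...,1]*c
    m=(W[...,2]>.086)&(W[...,2]<.12)&(abs(Y-.18)<.032)&(abs(X+.03)<.05)
    P=np.c_[X[m],Y[m]].astype(np.float32); print(n,m.sum(),cv2.minAreaRect(P*1000))
    if n=='top': cv2.imwrite('pics/fin.png',cv2.resize(p[70:370,120:600,::-1],(800,500),interpolation=2))
    for t in('dish','bottle1','rod','stopper'):
        for k in silhouettes(n,t)[:2]: print(t,round(k['confidence'],2),np.round(k['rect']))
E
```

```text
time_s: 53.88
eef_pos: [0.4742, 0.1927, 0.2396]
orientation: [[0.084, 0.996, -0.0], [0.996, -0.084, 0.001], [0.001, -0.0, -1.0]]
ft_force: [-1.1, 0.3, -0.8]
finger_gap: 0.0255
gripper_force: 0.0
scene 0.78 lid deg 0.04106156849559284
top 143 ((-29.97193717956543, 182.8099365234375), (14.753579139709473, 40.09968566894531), 1.3906339406967163)
bottle1 0.81 [342. 164.  29.  39.]
bottle1 0.64 [290. 317.  30.  37.]
rod 0.73 [232. 180.  16.  61.]
rod 0.43 [448. 290. 189. 119.]
stopper 0.62 [405. 185.  16.  16.]
scene 119 ((-28.95502471923828, 179.91470336914062), (15.035317420959473, 41.26879119873047), 0.08773355185985565)
dish 0.79 [318. 226.  29.  16.]
bottle1 0.93 [372. 315.  38.  68.]
bottle1 0.82 [412. 284.  36.  63.]
rod 0.89 [454. 279.  55.  43.]
stopper 0.71 [298. 353.  21.  24.]
```

View pics/fin.png

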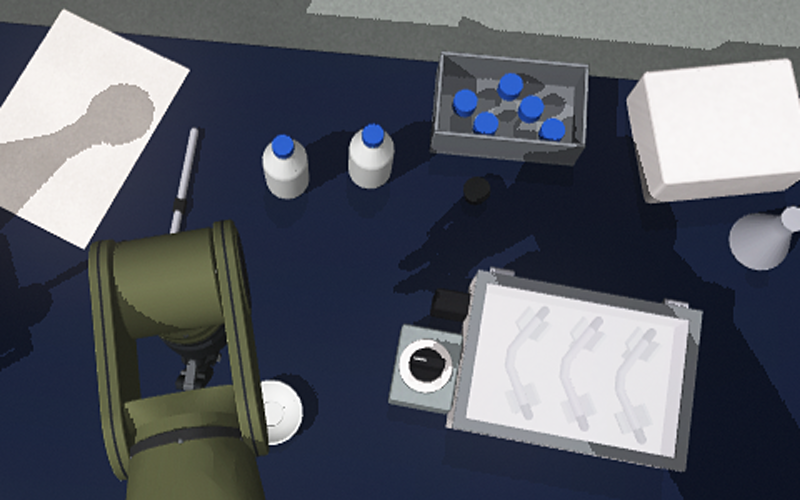

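The picture shows three tubes in the notches under the shut lid (bends at 510, 565 and 620, all near row 365). The knob bar is crosswise (425,363), and the bystanders are in place. Handing in.

```bash
python3 -c "
from cell import *; print(hand_in())"
```

```text
the job is handed in; nothing more can be done
None
```

The job is handed in: all three tubes are seated in their notches, the lid is shut (measured 0.0°), the timer was then turned to a quarter turn (within about 1.5°), and the other things on the bench look untouched.

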